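# Clamp a card holder with a holdfast

## Task

Clamp the slotted wooden card holder for filing: push it along the bench board into the corner so that it lies flat against both the far fence and the end stop, with its end under the foot of the iron holdfast. Then take the hammer and knock the holdfast down by its round striking head until its foot bears firmly on the wood; do not push the holdfast with the gripper. Put the hammer back on its rest the way it stood, face down with the handle in the notch, and leave the other things on the desk where they are.

Things in the scene. Friction and masses are not known exactly. Their poses are not given: they have to be found in the camera images.
- board: bench board, thick pale wood, fixed, 160 mm (its x, away from the robot) by 295 mm (its y, to the left) by 45 mm high; origin on the desk under its middle. On its flat top stand two darker battens, 14 mm high, 18 mm wide: the far fence along y from -145 to +67 mm, near face at x = +50 mm; the end stop along x from -64 to +54 mm, right face at y = +55 mm
- card_holder: wooden card holder, a loose block 60 mm (its x) by 120 mm (its y, the long way) by 18 mm high, 80 to 170 g, with two long slots in its top; it slides on the board. Origin under its middle, z up. In the corner of the board its origin is at x = +20, y = -5 mm of the board
- holdfast: iron holdfast: a sprung upright peg 16 mm thick in a steel bushing of the board, beyond the end stop, at x = +20, y = +102 mm of the board; origin on its axis, level with the board's top at joint 0. Its arm reaches 69 mm along the board's -y, over the end stop, to a round foot 28 mm across. It only slides up and down; axes parallel to the board's
- striking_top (a point): middle of the flat round top (30 mm across) of the holdfast's striking head, straight above the peg; 94 mm above the holdfast's origin, 139 mm above the desk at joint 0; the arm stays 17 mm lower than it
- holdfast_foot (a point): middle of the underside of the holdfast's foot; 85 mm above the desk at joint 0
- holdfast_travel (a joint): how far the holdfast has been driven down, in m, 0 to 0.030. It starts 0.002 to 0.010 down, its foot 12 to 20 mm clear of the card holder's top; the foot meets the card holder at 0.022. The peg moves when pushed with more than about 4 N (more at the speed of a blow) and stays where it is left; a last blow of 10 to 15 N on the wood leaves it gripping with several N
- hammer: chasing hammer, 120 to 195 g, 196 mm long: steel head 60 mm long, 23 mm thick, slim wooden handle. y axis along the handle from head to butt; x axis along the head, out of its flat striking face; on the rest x points straight down and y is level. Handle 12 mm thick beside the head, 18 mm near the butt; centre of mass 25 mm from the origin towards the head
- hammer_face (a point): middle of the hammer's flat striking face (about 20 mm across), which points down on the rest; 30 mm below the handle's centre line
- hammer_grip (a point): centre line of the handle, 42 mm from the head's centre line towards the butt; the handle is 12 mm thick here; 42 mm above the desk on the rest
- hammer_rest: low wooden rest for the hammer, fixed, 60 by 190 mm, 11 mm high; origin on the desk, y along the handle towards the butt. The face stands on a round pad, the handle lies level in the open notch of a post at y = +55 mm: notch floor 33 mm above the desk and 32 mm wide, cheeks leaning outwards, tops 53 mm high. Hammer's origin at x = -11.5, y = 0, z = 42 mm of the rest
- flat_case: small clear flat hinged case, 65 by 91 by 17 mm, on the desk between board and rest; bystander
- tape_roll: roll of tape, 96 mm across, 25 mm high; bystander on the left
- pliers_flat: pliers, 139 by 43 by 12 mm, lying at the front of the desk; bystander
- corner (a point): inner corner where the faces of far fence and end stop meet, on the board's top, at x = +50, y = +55, z = 45 mm of the board
- rest_pad (a point): middle of the round grey pad, 44 mm across, where the hammer's face stands; 12 mm above the desk, at x = 0, y = -87 mm of the rest
- ring_magnifier: black ring magnifier on a bent arm, fixed, standing behind the desk's middle between board and hammer rest; bystander. Its ring hangs 20 to 160 mm nearer the robot than its origin, from 40 mm to the right to 130 mm to the left of it, and up to 190 mm above the desk: carry things past it on the robot's side

How it is judged (in metres and radians):
On the way, in this order (a step that is already met when the one before it is completed fails the run):
1. the card holder lies in the corner, against the far fence and the end stop (x of card_holder in the frame of board above 0.017 m and y of card_holder in the frame of board above -0.008 m and angle between the y axis of card_holder and the y axis of board, either way round below 0.04 rad), for 0.2 s.
2. the hammer is lifted off its rest (height (world z) of hammer_face above 0.05 m), for 0.2 s.
3. the hammer has driven the holdfast down until its foot bears on the wood (value of joint holdfast_travel above 0.0212 m and distance between hammer_face and striking_top below 0.03 m and contact force between holdfast and card_holder above 1.5 N).
At the end, for the whole second after the job is handed in: Card holder within 3 mm of fence and end stop and square to them (0.04 rad); holdfast down on it (joint over 21.2 mm) and pressing with over 1.5 N; hammer at rest on its rest, face within 20 mm of the pad's middle and under 17 mm high, handle level and along the rest within 0.12 rad (all of step 1 and value of joint holdfast_travel above 0.0212 m and contact force between holdfast and card_holder above 1.5 N and x of hammer_face in the frame of hammer_rest between -0.02 and 0.02 m and y of hammer_face in the frame of hammer_rest between -0.107 and -0.067 m and height (world z) of hammer_face below 0.017 m and angle between the y axis of hammer and the y axis of hammer_rest, either way round below 0.12 rad and angle between the x axis of hammer and the z axis of hammer_rest, either way round below 0.2 rad and linear speed of hammer below 0.02 m/s); the robot touches nothing.
It fails at once if the gripper or arm itself pushes the holdfast (contact force between any of the fingers, the arm and holdfast above 3 N).
It fails at once if a bystander (flat case, tape roll, pliers) is moved more than 3 cm (distance of any of flat_case, tape_roll, pliers_flat from where it was at the start of the episode above 0.03 m).
It also fails if it takes over 72 s, if anything falls off the work surface, if the arm or the gripper's body presses on something with over 40 N, if the wrist force passes 120 N, or if a joint passes its speed limit or range.

## Robot

A 6-joint arm with a two-finger parallel gripper is mounted at the origin on a cart in front of the work surface, level with it; the furniture and walls round the work are solid. World frame = base frame: x ahead of the robot, y to its left, z up, the work surface at z = 0. Lengths are in m, angles in degrees, forces in N, time in s.
With the tool pointing down it reaches from about 0.25 to 0.725 m from the base axis. Payload 9.7 kg.
Tool frame: the origin (TCP) lies midway between the tips of the shut fingers; the grasp point (between the pads) lies 19 mm behind it (bot.pinch_z is the distance from the TCP to the grasp point, in m); z points along the fingers, y is the line along which they close (so a half turn about z gives the same grasp; the last joint's range is limited). The gripper opens to 85 mm and grips with 20 to 120 N. Pads are 22 mm wide; open, the fingers measure 114 mm over their backs; the gripper's body (76 mm by 85 mm) begins 54 mm behind the grasp point. The pads swing forward as they close: fully open they stand 13 mm farther back than shut.
Start: joints at [74.026, 4.979, 10.078, 95.1, 0, 90], TCP at [0.151, 0.529, 0.231] pointing down, gripper open.
Joint ranges: [-179.16, 179.16], [-48.56, 103.87], [-65.8, 70.77], [-126.05, 130.52], [-82.76, 87.17], [-180, 180]. Speed limits (degrees/s): [127.2, 127.2, 147.25, 180, 180, 180].

## Interface

Orientations are given as [roll, pitch, yaw] about the fixed x, y, z axes, in that order (R = Rz(yaw) Ry(pitch) Rx(roll)).
In Python, from workcell import sensors, camera, ticket, bot gives the robot as it stands.
- The arm moves only by the shell command python3 -m handwheel 'ROWS' [FORCE]. ROWS is a JSON object of lists of equal length, an entry for each row: "gripper": the opening, from -1 (shut) to 1 (fully open); "slide": the shift along the tool's x, y, z in mm, a list of three; "yaw": the turn about the tool's z in rad. A call has 1 to 8 rows; each row shifts and turns the commanded pose from where the row before left it, along the tool's axes as they then stand; what a row does not reach is not made up. A row lasts 1/12 s, in which the tool goes at most 41.7 mm and 7.16 degrees, less where a joint would pass 70% of its speed; a pose out of reach is approached as far as the arm can. A call is refused whole if a number of a shift passes 41.7 or a number of a turn 0.125, either way. A call with a gripper value outside its range is refused whole. The fingers move at their own pace and stop on an object; FORCE is the grip in N (left out, the last holds). Time passes only in rows, so rows that do not move let the fingers close. It gives the time, the measured TCP pose, the force, the opening and the grip force at its end, in the units of the state.
- sensors.get_obs(): the state, without advancing time (a new reading comes with each control period).
- camera(name): name is "side" or "top" or "wrist"; returns a dict with "img" (420x560x3 uint8, red, green, blue), "fx", "fy", "cx", "cy" (pixels), "dist" ([k1, k2, p1, p2, k3] as OpenCV has them; the pictures are not rectified), "R" (3x3) and "t" (3): a world point X has camera coordinates R X + t. Camera axes: x right, y down, z forward; pixel columns grow to the right and rows downward; lengths in m; the calibration is good to about 2 mm. A picture is of the moment at which its call begins. There is no depth.
- ticket.job_done(): hands the job in; it is judged then, once.
The state is a dict: "time": time; "q": joint angles; "qd": joint speeds; "joint_efforts": joint torques, N m; "ee_pos": TCP position; "tcp_rot": TCP orientation; "wrist_force": force on the tool from outside, world axes, zero at the start; "torque": the same for the moment, N m; "opening": finger opening in m; "grasp_force": force on a finger pad.
Only numpy, scipy, OpenCV 4.12 (cv2) and the standard library are available. Lean on these libraries where they do the work, as an engineer would, in place of code of your own. Each camera call takes 0.05 s, during which the arm holds its last target. There are 200 camera calls.

## Working session

There is one attempt and no reset: what is moved stays moved. The work goes in short steps, Python scripts to look and compute and a shell command to move; the robot and the scene stay as the last step left them, time stands still between calls to the robot, and variables do not carry over. Pictures are saved under pics/ and viewed, at most 10 in all, crops included, and the job is handed in when it is done.

```bash
mkdir -p pics; ls
python3 - <<'E'
from workcell import sensors,camera,ticket,bot
import cv2,numpy as np
print(sensors.get_obs())
for n in ("side","top","wrist"):
    c=camera(n); cv2.imwrite(f"pics/{n}0.png",c["img"][:,:,::-1]); np.savez(f"pics/{n}0.npz",**c)
    print(n,c["fx"],c["fy"],c["cx"],c["cy"],c["dist"],np.round(-np.array(c["R"]).T@c["t"],3),np.round(c["R"],2).tolist())
E
```

```text
pics
{'time': 0.0, 'q': array([7.40271382e+01, 5.01476704e+00, 1.00350593e+01, 9.50983018e+01,
       6.84952598e-04, 9.00009255e+01]), 'qd': array([ 0.0332313 ,  0.00356208, -0.04174548,  0.0004439 ,  0.05392635,
        0.0244681 ]), 'joint_efforts': array([-3.22016807e-03, -5.20396650e+01,  4.64799249e+01,  1.63548131e-02,
       -1.76177346e-04,  1.47358247e-05]), 'ee_pos': array([0.15128855, 0.52856299, 0.23055329]), 'tcp_rot': array([-1.79921991e+02, -6.83691888e-04,  1.64026212e+02]), 'wrist_force': array([ 0.0640369 ,  0.60852849, -0.83182511]), 'torque': array([-0.00159707, -0.04564845, -0.00370892]), 'grasp_force': 0.0, 'opening': 0.08549240254501411}
side 404.0451099742764 404.0451099742764 281.25271890657007 214.96619419818583 [-0.04509884  0.          0.          0.          0.        ] [ 0.022 -0.885  0.724] [[0.87, -0.49, -0.0], [-0.28, -0.49, -0.83], [0.41, 0.72, -0.56]]
top 402.4599270570996 402.4599270570996 280.1468126581959 215.21145793978474 [-0.07326557  0.          0.          0.          0.        ] [0.44  0.044 1.068] [[-0.03, -1.0, -0.03], [-1.0, 0.03, -0.08], [0.08, 0.03, -1.0]]
wrist 305.7319007087778 305.7319007087778 279.1307960170993 207.90228895083186 [0.01305538 0.         0.         0.         0.        ] [0.071 0.552 0.374] [[0.28, 0.96, -0.0], [0.91, -0.26, 0.32], [0.31, -0.09, -0.95]]
```

View pics/top0.png

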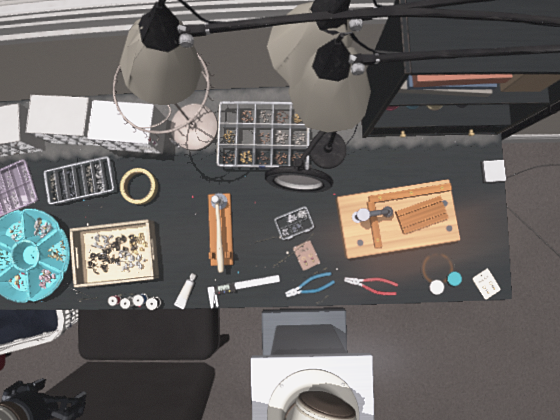

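View pics/side0.png

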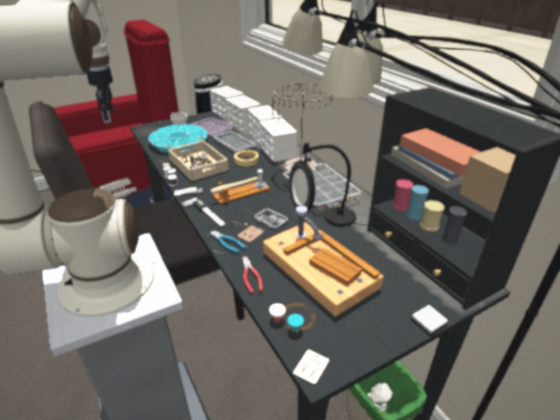

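Top view: the board spans (338,195)-(460,240), with the card holder at about (425,214), the holdfast head at (362,214) and the hammer rest at (220,230). I'll zoom in to measure them.

```bash
cat > h.py <<'E'
import numpy as np,cv2
def K(c): return np.array([[c["fx"],0,c["cx"]],[0,c["fy"],c["cy"]],[0,0,1]])
def ray(c,p,z):
    u=cv2.undistortPoints(np.array(p,float).reshape(-1,1,2),K(c),np.array(c["dist"])).reshape(-1,2)
    R=np.array(c["R"]);o=-R.T@c["t"];d=np.c_[u,np.ones(len(u))]@R
    return o+d*((z-o[2])/d[:,2])[:,None]
def proj(c,X):
    return cv2.projectPoints(np.array(X,float).reshape(-1,3),cv2.Rodrigues(np.array(c["R"]))[0],np.array(c["t"],float),K(c),np.array(c["dist"]))[0].reshape(-1,2)
def tri(c1,p1,c2,p2):
    a=ray(c1,p1,0);b=ray(c1,p1,.3);e=ray(c2,p2,0);f=ray(c2,p2,.3)
    o=[]
    for A,B,E,F in zip(a,b,e,f):
        M=np.c_[B-A,-(F-E)];s=np.linalg.lstsq(M,E-A,rcond=None)[0]
        o.append(((A+s[0]*(B-A))+(E+s[1]*(F-E)))/2)
    return np.array(o)
E
python3 - <<'E'
import cv2,numpy as np
t=cv2.imread("pics/top0.png");s=cv2.imread("pics/side0.png")
a=cv2.resize(t[172:267,330:466],None,fx=4,fy=4,interpolation=cv2.INTER_CUBIC) #544x380
b=cv2.resize(t[185:275,200:240],None,fx=4,fy=4,interpolation=cv2.INTER_CUBIC) #160x360
o=np.zeros((600,800,3),np.uint8);o[:380,:544]=a;o[:360,560:720]=b
d=cv2.resize(s[170:208,200:275],None,fx=4,fy=4,interpolation=cv2.INTER_CUBIC)
o[400:552,:300]=d
e=cv2.resize(s[205:260,280:345],None,fx=4,fy=4,interpolation=cv2.INTER_CUBIC);o[380:600,310:570]=e
cv2.imwrite("pics/z0.png",o)
E
```

```text
(no output)
```

View pics/z0.png

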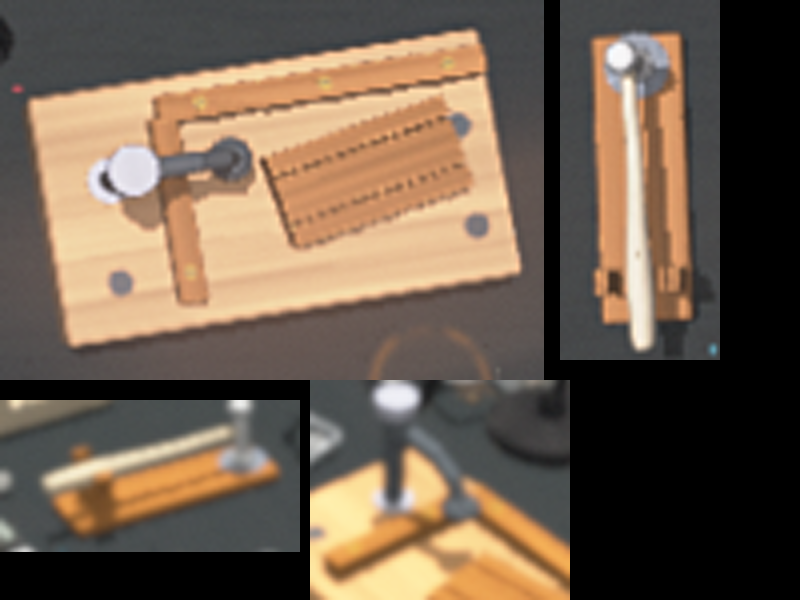

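The zoom shows the board's top corners at zoom (28,100), (475,30), (520,270), (72,346). The card holder is rotated about 8° against the board, with corners (265,160), (443,98), (473,187), (297,247). The striking top is at (135,170), and the hammer head is at the far end of its rest on the pad at (637,63).

Run:
```python
import numpy as np
from h import *
c=np.load("pics/top0.npz");s=np.load("pics/side0.npz")
Z=lambda p,o:(np.array(p,float)+.5)/4-.5+np.array(o)
T=(330,172)
B=ray(c,Z([(28,100),(475,30),(520,270),(72,346)],T),.045)   # far-left, far-right, near-right, near-left
ctr=B.mean(0); yv=(B[0]-B[1]+B[3]-B[2]);yb=np.arctan2(-yv[0],yv[1])
print("board",ctr,np.degrees(yb),[np.linalg.norm(B[i]-B[(i+1)%4]) for i in range(4)])
C=ray(c,Z([(265,160),(443,98),(473,187),(297,247)],T),.063)
cc=C.mean(0);yv=(C[0]-C[1]+C[3]-C[2]);yc=np.arctan2(-yv[0],yv[1])
print("card",cc,np.degrees(yc),[np.linalg.norm(C[i]-C[(i+1)%4]) for i in range(4)])
R=lambda a:np.array([[np.cos(a),-np.sin(a)],[np.sin(a),np.cos(a)]])
print("card in board",R(yb).T@(cc-ctr)[:2],np.degrees(yc-yb))
print("goal card",ctr[:2]+R(yb)@[.02,-.005],"corner",ctr[:2]+R(yb)@[.05,.055])
hf=ctr[:2]+R(yb)@[.02,.102];print("holdfast",hf)
print("strike top by ray z=.133", ray(c,Z([(135,170)],T),.133))
tc=Z([(135,170)],T);sp=(np.array([[397,398]])-[310,380]+.5)/4-.5+np.array([280,205])
print("tri top",tri(c,tc,s,sp))
Q=ray(c,Z([(33,38),(121,33),(131,318),(45,322)],(200,185)),.011)
rc=Q.mean(0);rv=(Q[3]-Q[0]+Q[2]-Q[1]);print("rest",rc,[np.linalg.norm(Q[i]-Q[(i+1)%4]) for i in range(4)],"y dir",np.degrees(np.arctan2(rv[1],rv[0])))
print("pad",ray(c,Z([(77,65)],(200,185)),.012))
print("handle butt, near-head",ray(c,Z([(82,345),(68,90)],(200,185)),.042))
print("head top",ray(c,Z([(60,55)],(200,185)),.072))
for n,x in (("side",s),("top",c)): print(n,proj(x,[[*hf,.139],[*hf,.129]]))
```

```text
board [ 0.50157753 -0.23113636  0.045     ] 7.542290785376446 [np.float64(0.2923181399436505), np.float64(0.15612827000318216), np.float64(0.2905737377807205), np.float64(0.15851557138036565)]
card [ 0.50684209 -0.28618698  0.063     ] 17.09886948588601 [np.float64(0.1202323866124415), np.float64(0.05878579994602204), np.float64(0.11817674944451033), np.float64(0.05765590213397844)]
card in board [-0.00200681 -0.05526536] 9.556578700509563
goal card [ 0.52206078 -0.23346794] corner [ 0.54392575 -0.17004931]
holdfast [ 0.50801618 -0.12739368]
strike top by ray z=.133 [[ 0.50777022 -0.12600305  0.133     ]]
tri top [[ 0.50854625 -0.12658514  0.13183987]]
rest [0.48857321 0.23011262 0.011     ] [np.float64(0.059070454937859604), np.float64(0.1885050731991498), np.float64(0.05697307445759853), np.float64(0.18837604139781364)] y dir -178.70464830108295
pad [[0.56290393 0.23230051 0.012     ]]
handle butt, near-head [[0.37993495 0.22669305 0.042     ]
 [0.5433801  0.23303304 0.042     ]]
head top [[0.56253118 0.23224961 0.072     ]]
side [[301.14990048 207.11279752]
 [301.04753116 210.25445789]]
top [[364.43450284 213.79934405]
 [363.65926375 214.13632052]]
```

```bash
cat >> h.py <<'E'
def need(tgt,yaw=None):
    """shift in tool axes (mm) to a world target, and turn (rad) to a yaw (deg)"""
    from workcell import sensors
    from scipy.spatial.transform import Rotation as Rn
    o=sensors.get_obs();r=o["tcp_rot"];R=Rn.from_euler("xyz",r,degrees=True).as_matrix()
    d=0 if yaw is None else (yaw-r[2]+180)%360-180
    if yaw is not None: R=Rn.from_euler("xyz",[180,0,yaw],degrees=True).as_matrix()
    print("shift(after turn)",np.round(R.T@(np.array(tgt)-o["ee_pos"])*1e3,1),"turn rad",round(-np.radians(d),3),"t",round(o["time"],2),"tcp",np.round(o["ee_pos"],4),"rot",np.round(r,1),"F",np.round(o["wrist_force"],1),"q",np.round(o["q"],0),"open",round(o["opening"],4),"gf",round(o["grasp_force"],1))
YB=np.radians(7.54);BC=np.array([.5016,-.2311])
def bw(x,y,z):
    c,s=np.cos(YB),np.sin(YB);return [BC[0]+c*x-s*y,BC[1]+s*x+c*y,z]
E
python3 -m handwheel '{"gripper":[0,0,0,0],"slide":[[0,0,0],[0,0,0],[0,0,0],[0,0,0]],"yaw":[-0.1025,-0.1025,-0.1025,-0.1025]}' 60
python3 - <<'E'
from h import *
need([.34,.1,.2]);need(bw(-.06,-.055,.2));need(bw(-.06,-.055,.2),187.54)
print(ray(np.load("pics/top0.npz"),[(330,150)],0))
E
```

```text
time: 0.48
ee_pos: [0.1513, 0.5287, 0.231]
tcp_rot: [-180.0, -0.0, -172.2]
wrist_force: [0.2, 0.5, -0.7]
opening: 0.0428
grasp_force: 0.0
shift(after turn) [-128.7 -450.3   31.2] turn rad -0.0 t 0.48 tcp [0.1513 0.5287 0.231 ] rot [-180.    -0.  -172.2] F [ 0.2  0.5 -0.7] q [74.  5. 10. 95. -0. 66.] open 0.0428 gf 0.0
shift(after turn) [-183.6 -855.    31.4] turn rad -0.0 t 0.48 tcp [0.1513 0.5287 0.231 ] rot [-180.    -0.  -172.2] F [ 0.2  0.5 -0.7] q [74.  5. 10. 95. -0. 66.] open 0.0428 gf 0.0
shift(after turn) [-187.6 -854.2   31. ] turn rad 0.005 t 0.48 tcp [0.1513 0.5287 0.231 ] rot [-180.    -0.  -172.2] F [ 0.2  0.5 -0.7] q [74.  5. 10. 95. -0. 66.] open 0.0428 gf 0.0
[[ 0.69321472 -0.06809661  0.        ]]
```

```bash
for i in 1; do python3 -m handwheel '{"gripper":[0,0,0,0,0,0,0,0],"slide":[[-12,-36,0],[-12,-36,0],[-12,-36,0],[-12,-36,0],[-12,-36,0],[-12,-36,0],[-12,-36,0],[-12,-36,0]],"yaw":[0,0,0,0,0,0,0,0]}'; done
python3 -m handwheel '{"gripper":[0,0,0,0,0,0,0,0],"slide":[[-8,-36,0],[-8,-36,0],[-8,-36,0],[-8,-36,0],[-8,-36,0],[-8,-36,0],[-8,-36,0],[-8,-36,0]],"yaw":[0,0,0,0,0,0,0,0]}'
python3 -m handwheel '{"gripper":[0,0,0,0,0,0,0,0],"slide":[[-4,-35,0],[-4,-35,0],[-4,-35,0],[-4,-35,0],[-4,-35,0],[-4,-35,0],[-4,-35,0],[0,-30,0]],"yaw":[0,0,0,0,0,0,0,0]}'
python3 -c "
from h import *
need(bw(-.058,-.055,.055),187.54)"
```

```text
time: 1.15
ee_pos: [0.2844, 0.2541, 0.2312]
tcp_rot: [180.0, 0.0, -172.4]
wrist_force: [1.0, 0.8, -0.8]
opening: 0.0425
grasp_force: 0.0
time: 1.82
ee_pos: [0.3854, -0.0233, 0.2313]
tcp_rot: [-180.0, 0.0, -172.5]
wrist_force: [0.5, 1.3, -0.4]
opening: 0.0427
grasp_force: 0.0
time: 2.48
ee_pos: [0.4493, -0.2926, 0.2306]
tcp_rot: [180.0, -0.0, -172.5]
wrist_force: [0.3, 1.0, 0.4]
opening: 0.0431
grasp_force: 0.0
shift(after turn) [ -1.9  -0.9 175.6] turn rad -0.001 t 2.48 tcp [ 0.4493 -0.2926  0.2306] rot [ 180.    -0.  -172.5] F [0.3 1.  0.4] q [-33.   3.   8.  95.  -0. -41.] open 0.0431 gf 0.0
```

```bash
python3 -m handwheel '{"gripper":[0,0,0,0,0,0],"slide":[[0,0,40],[0,0,40],[0,0,40],[0,0,40],[0,0,16],[0,0,5]],"yaw":[0,0,0,0,0,0]}'
python3 - <<'E'
from h import *
from workcell import camera
c=camera("wrist");cv2.imwrite("pics/w1.png",c["img"][:,:,::-1])
need(bw(-.021,-.055,.049),187.54)
E
```

```text
time: 2.98
ee_pos: [0.4469, -0.289, 0.046]
tcp_rot: [179.8, -0.3, -172.5]
wrist_force: [0.1, -0.2, 0.4]
opening: 0.0426
grasp_force: 0.0
shift(after turn) [-40.1  -4.2  -1.5] turn rad -0.0 t 3.03 tcp [ 0.4477 -0.2895  0.0475] rot [ 179.8   -0.2 -172.5] F [-0.4 -0.1 -0.8] q [-33.   3. -12.  75.   0. -40.] open 0.0428 gf 0.0
```

View pics/w1.png

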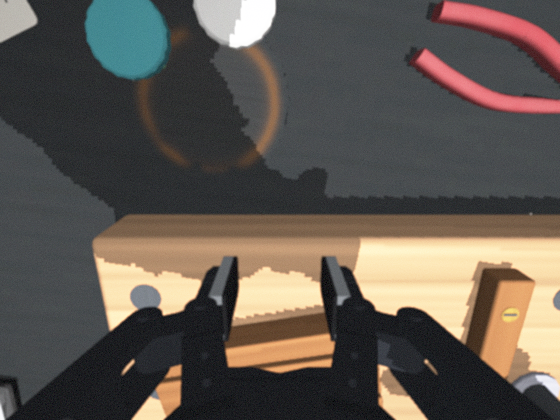

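The wrist view shows both finger tips (about (225,290) and (335,290)) standing on the robot's side of the card holder's near edge (about row 320). Next is the push towards the far fence.

```bash
python3 -m handwheel '{"gripper":[0,0,0,0,0,0,0,0],"slide":[[-4,0,0],[-4,0,0],[-4,0,0],[-4,0,0],[-4,0,0],[-4,0,0],[-4,0,0],[-4,0,0]],"yaw":[0,0,0,0,0,0,0,0]}'
python3 -m handwheel '{"gripper":[0,0,0,0],"slide":[[-2,0,0],[-2,0,0],[-1,0,0],[0,0,0]],"yaw":[0,0,0,0]}'
python3 - <<'E'
from h import *
need(bw(-.021,-.055,.049),187.54)
E
```

```text
time: 3.7
ee_pos: [0.4812, -0.286, 0.0503]
tcp_rot: [180.0, -0.0, -172.5]
wrist_force: [-1.3, -0.1, 0.1]
opening: 0.0428
grasp_force: 0.3
time: 4.03
ee_pos: [0.4859, -0.2855, 0.0502]
tcp_rot: [180.0, 0.0, -172.5]
wrist_force: [0.5, 0.2, -1.0]
opening: 0.0423
grasp_force: 0.0
shift(after turn) [-1.7 -3.2  1.2] turn rad -0.0 t 4.03 tcp [ 0.4859 -0.2855  0.0502] rot [ 180.     0.  -172.5] F [ 0.5  0.2 -1. ] q [-30.   7.  -8.  75.   0. -38.] open 0.0423 gf 0.0
```

```bash
python3 -m handwheel '{"gripper":[0,0,0,0],"slide":[[-1,0,0],[-1,0,0],[-1,0,0],[0,0,0]],"yaw":[0,0,0,0]}'
python3 - <<'E'
from h import *
from workcell import camera
c=camera("top");np.savez("pics/top2.npz",**c)
a=cv2.resize(c["img"][165:270,330:470],None,fx=4,fy=4,interpolation=cv2.INTER_CUBIC)
cv2.imwrite("pics/t2.png",a[:,:,::-1])
E
```

```text
time: 4.37
ee_pos: [0.4885, -0.2851, 0.0502]
tcp_rot: [180.0, -0.0, -172.5]
wrist_force: [-1.9, -0.1, 0.2]
opening: 0.0431
grasp_force: 1.2
```

View pics/t2.png

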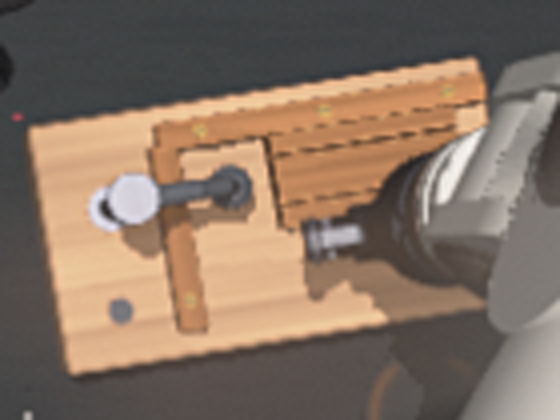

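The card holder now lies square along the fence, with its left end at zoom (275,185). I'll press a little more, then go round to its right end.

```bash
python3 -m handwheel '{"gripper":[0,0,0],"slide":[[-1,0,0],[-1,0,0],[0,0,0]],"yaw":[0,0,0]}'
python3 -m handwheel '{"gripper":[-0.5,-1,-1,-1,-1,-1],"slide":[[15,0,0],[0,0,-35],[0,-30,-35],[0,-30,0],[0,-30,0],[0,-7,0]],"yaw":[0,0,0,0,0,0]}'
python3 -c "
from h import *
need(bw(.02,-.147,.051),187.54)"
```

```text
time: 4.67
ee_pos: [0.4886, -0.2851, 0.0502]
tcp_rot: [180.0, -0.3, -172.5]
wrist_force: [-13.0, -0.3, 6.8]
opening: 0.0425
grasp_force: 6.7
time: 5.17
ee_pos: [0.4888, -0.3837, 0.1173]
tcp_rot: [-179.9, 0.1, -172.6]
wrist_force: [1.4, -0.5, 0.2]
opening: 0.0
grasp_force: 0.0
shift(after turn) [-52.7   2.6  66.3] turn rad -0.002 t 5.17 tcp [ 0.4888 -0.3837  0.1173] rot [-1.799e+02  1.000e-01 -1.726e+02] F [ 1.4 -0.5  0.2] q [-38.  14.   8.  84.  -0. -46.] open 0.0 gf 0.0
```

```bash
python3 -m handwheel '{"gripper":[-1,-1,-1,-1,-1],"slide":[[-27,0,0],[-26,0,0],[0,0,36],[0,0,30],[0,0,0]],"yaw":[0,0,0,0,0]}'
python3 -m handwheel '{"gripper":[-1,-1,-1,-1,-1,-1,-1,-1],"slide":[[0,8,0],[0,8,0],[0,7,0],[0,6,0],[0,6,0],[0,6,0],[0,6,0],[0,6,0]],"yaw":[0,0,0,0,0,0,0,0]}'
python3 -c "
from h import *
need(bw(.02,-.0795,.051),187.54)"
```

```text
time: 5.58
ee_pos: [0.5406, -0.372, 0.0467]
tcp_rot: [179.8, -0.1, -172.4]
wrist_force: [-0.9, -1.1, 1.2]
opening: 0.0
grasp_force: 0.0
time: 6.25
ee_pos: [0.5338, -0.3201, 0.0512]
tcp_rot: [-180.0, 0.0, -172.5]
wrist_force: [-0.7, -0.6, 0.9]
opening: 0.0003
grasp_force: 0.4
shift(after turn) [ 0.2 13.   0.2] turn rad -0.0 t 6.25 tcp [ 0.5338 -0.3201  0.0512] rot [-180.     0.  -172.5] F [-0.7 -0.6  0.9] q [-31.  15.   2.  77.  -0. -38.] open 0.0003 gf 0.4
```

```bash
python3 -m handwheel '{"gripper":[-1,-1,-1,-1],"slide":[[0,5,0],[0,4,0],[0,2,0],[0,0,0]],"yaw":[0,0,0,0]}'
python3 -m handwheel '{"gripper":[-1,-1,-1],"slide":[[0,1,0],[0,1,0],[0,0,0]],"yaw":[0,0,0]}'
python3 -m handwheel '{"gripper":[-1,-1,-1],"slide":[[0,1,0],[0,1,0],[0,0,0]],"yaw":[0,0,0]}'
```

```text
time: 6.58
ee_pos: [0.5323, -0.3092, 0.0509]
tcp_rot: [180.0, -0.0, -172.5]
wrist_force: [0.0, -0.1, 0.1]
opening: -0.0002
grasp_force: 0.0
time: 6.83
ee_pos: [0.532, -0.3077, 0.0508]
tcp_rot: [180.0, -0.0, -172.5]
wrist_force: [-0.4, 0.8, -0.3]
opening: -0.0001
grasp_force: 0.0
time: 7.08
ee_pos: [0.5317, -0.3056, 0.0508]
tcp_rot: [180.0, -0.0, -172.5]
wrist_force: [0.1, 0.6, -0.0]
opening: 0.0004
grasp_force: 0.1
```

```bash
python3 -m handwheel '{"gripper":[-1,-1,-1],"slide":[[0,1,0],[0,1,0],[0,0,0]],"yaw":[0,0,0]}'
python3 - <<'E'
from h import *
from workcell import camera
c=camera("top")
a=cv2.resize(c["img"][165:270,330:470],None,fx=4,fy=4,interpolation=cv2.INTER_CUBIC)
cv2.imwrite("pics/t3.png",a[:,:,::-1])
E
```

```text
time: 7.33
ee_pos: [0.5317, -0.3047, 0.0513]
tcp_rot: [-179.9, 0.0, -172.5]
wrist_force: [0.1, -4.6, -0.4]
opening: 0.0001
grasp_force: 2.7
```

View pics/t3.png

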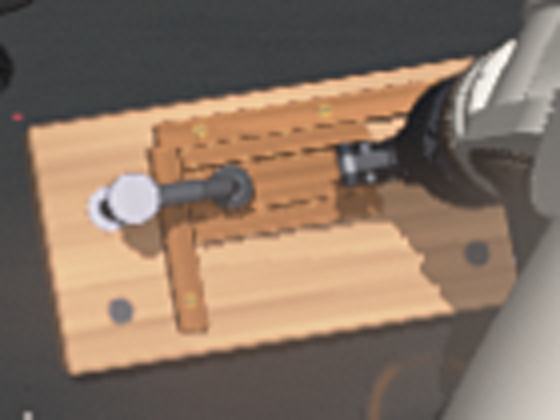

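The card holder's left end now meets the end stop, and contact force has risen to about 4.6 N. I'll square it against the fence once more.

```bash
python3 -m handwheel '{"gripper":[-1,-1,-1,-1,0,0,0],"slide":[[0,-6,0],[0,0,-35],[30,0,-15],[30,20,0],[8,25,0],[0,0,25],[0,0,25]],"yaw":[0,0,0,0,0,0,0]}'
python3 -m handwheel '{"gripper":[0,0,0,0,0,0],"slide":[[-10,0,0],[-6,0,0],[-4,0,0],[-2,0,0],[-1,0,0],[0,0,0]],"yaw":[0,0,0,0,0,0]}'
python3 -c "
from h import *
need(bw(-.021,-.04,.05),187.54)"
```

```text
time: 7.97
ee_pos: [0.4595, -0.274, 0.0524]
tcp_rot: [-179.9, 0.2, -172.5]
wrist_force: [1.0, 1.1, -1.2]
opening: 0.0358
grasp_force: 0.0
time: 8.47
ee_pos: [0.4826, -0.2712, 0.0517]
tcp_rot: [-180.0, 0.0, -172.5]
wrist_force: [-0.2, -0.1, 0.1]
opening: 0.0429
grasp_force: 0.0
shift(after turn) [-3.1 -2.7  1.7] turn rad -0.0 t 8.47 tcp [ 0.4826 -0.2712  0.0517] rot [-180.     0.  -172.5] F [-0.2 -0.1  0.1] q [-29.   6.  -9.  75.   0. -37.] open 0.0429 gf 0.0
```

```bash
python3 -m handwheel '{"gripper":[0,0,0,0],"slide":[[-1.5,0,0],[-1.5,0,0],[-1,0,0],[0,0,0]],"yaw":[0,0,0,0]}'
python3 -m handwheel '{"gripper":[0,0,0],"slide":[[-1,0,0],[-0.5,0,0],[0,0,0]],"yaw":[0,0,0]}'
```

```text
time: 8.8
ee_pos: [0.4859, -0.2705, 0.051]
tcp_rot: [-180.0, 0.0, -172.5]
wrist_force: [0.4, 0.8, 0.8]
opening: 0.0429
grasp_force: 0.0
time: 9.05
ee_pos: [0.4866, -0.2703, 0.0509]
tcp_rot: [180.0, -0.1, -172.5]
wrist_force: [-4.9, -1.3, 2.4]
opening: 0.0425
grasp_force: 2.5
```

```bash
python3 -m handwheel '{"gripper":[0,0,0,0,0,0,0,0],"slide":[[15,0,0],[20,0,-35],[20,0,-35],[20,20,-30],[10,35,-15],[10,40,0],[0,41,0],[0,41,0]],"yaw":[0.05,0.05,0,0,0,0,0,0]}'
python3 -m handwheel '{"gripper":[0,0,0.3,0.3,0.3,0.3,0.3,0.3],"slide":[[0,41,0],[0,41,0],[0,41,0],[0,41,0],[0,41,0],[0,41,0],[0,41,0],[0,0,0]],"yaw":[0,0,0,0,0,0,0,0]}'
python3 - <<'E'
from h import *
from workcell import camera
c=camera("top");np.savez("pics/top4.npz",**c)
s=camera("side");np.savez("pics/side4.npz",**s)
o=np.zeros((600,800,3),np.uint8)
o[:420,:560]=cv2.resize(c["img"][165:270,330:470],None,fx=4,fy=4,interpolation=cv2.INTER_CUBIC)
o[:400,580:780]=cv2.resize(c["img"][185:285,195:245],None,fx=4,fy=4,interpolation=cv2.INTER_CUBIC)
cv2.imwrite("pics/t4.png",o[:,:,::-1])
need([.521,.232,.12],181.7)
E
```

```text
time: 9.72
ee_pos: [0.3865, -0.0976, 0.1666]
tcp_rot: [-180.0, 0.1, -178.3]
wrist_force: [1.4, -0.3, 0.2]
opening: 0.0431
grasp_force: 0.0
time: 10.38
ee_pos: [0.3773, 0.1939, 0.1657]
tcp_rot: [179.9, 0.0, -177.8]
wrist_force: [-0.3, -1.0, 0.3]
opening: 0.0558
grasp_force: 0.0
shift(after turn) [-144.6   38.1   45.8] turn rad 0.006 t 10.48 tcp [0.3776 0.1896 0.1658] rot [ 180.   -0. -178.] F [-0.3 -0.8 -0.2] q [ 27. -13. -14.  89.   0.  25.] open 0.0553 gf 0.0
```

View pics/t4.png

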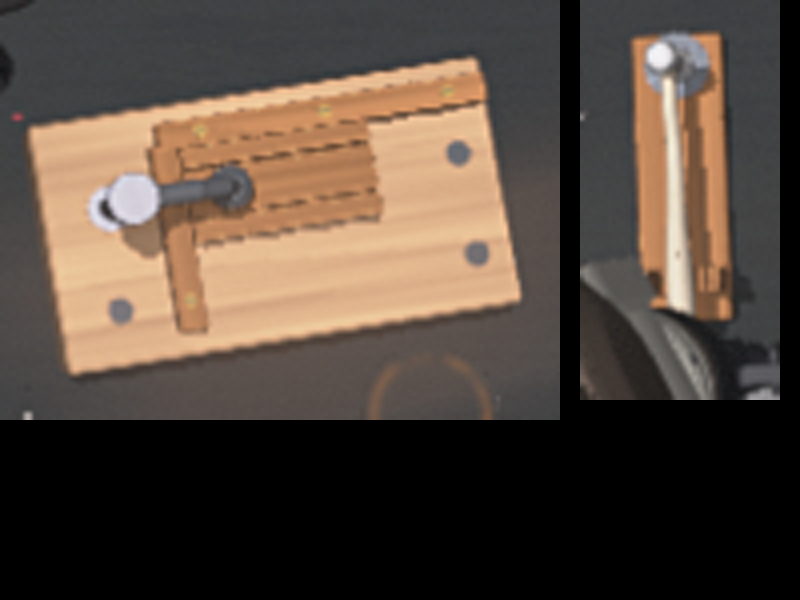

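The card holder now sits in the corner, with its left end at the end stop and its far edge along the fence. The hammer is undisturbed, its handle running from zoom (668,90) to (680,300). I'll measure the handle's centre line by colour mask.

Run:
```python
from h import *
c=np.load("pics/top0.npz");im=c["img"]
hsv=cv2.cvtColor(im,cv2.COLOR_RGB2HSV)
print(hsv[225,212:230].tolist())
m=(hsv[...,1]<95)&(hsv[...,2]>140)
pts=[]
for r in range(208,268,2):
    k=np.where(m[r,205:235])[0]
    if len(k): pts.append((205+k.mean(),r))
P=ray(c,pts,.042);a,b=np.polyfit(P[:,0],P[:,1],1);print(len(pts),"slope deg",np.degrees(np.arctan(a)),"y at .521",a*.521+b,"resid",np.std(P[:,1]-a*P[:,0]-b))
k=np.argwhere(m[190:206,205:225]);print("head top",ray(c,[(205+k[:,1].mean(),190+k[:,0].mean())],.072))
need([.521,a*.521+b,.12],180+np.degrees(np.arctan(a)))
```

```text
[[13, 134, 210], [13, 134, 208], [13, 136, 207], [13, 136, 210], [13, 90, 217], [20, 23, 240], [20, 19, 245], [19, 40, 224], [13, 73, 189], [12, 135, 210], [12, 130, 137], [12, 128, 128], [12, 122, 128], [13, 131, 160], [13, 133, 224], [13, 131, 224], [13, 132, 217], [12, 133, 219]]
30 slope deg 1.5521557662025245 y at .521 0.23095289925380108 resid 0.0007862278452565248
head top [[0.56163553 0.22710036 0.072     ]]
shift(after turn) [-144.5   37.4   45.8] turn rad 0.008 t 10.48 tcp [0.3776 0.1896 0.1658] rot [ 180.   -0. -178.] F [-0.3 -0.8 -0.2] q [ 27. -13. -14.  89.   0.  25.] open 0.0553 gf 0.0
```

```bash
python3 -m handwheel '{"gripper":[0,0,0,0,0,0,0,0],"slide":[[-36,10,0],[-36,10,0],[-36,9,0],[-36,8,0],[0,0,36],[0,0,20],[0,0,20],[0,0,0]],"yaw":[0.008,0,0,0,0,0,0,0]}' 80
python3 - <<'E'
from h import *
need([.5205,.231,.0235],181.5)
from workcell import camera
c=camera("wrist");np.savez("pics/w5.npz",**c)
cv2.imwrite("pics/w5.png",c["img"][:,:,::-1])
E
```

```text
time: 11.15
ee_pos: [0.5198, 0.2262, 0.0855]
tcp_rot: [-179.9, -0.3, -178.8]
wrist_force: [-0.3, -0.2, -0.2]
opening: 0.0425
grasp_force: 0.0
shift(after turn) [-0.8  4.8 62. ] turn rad -0.005 t 11.15 tcp [0.5198 0.2262 0.0855] rot [-179.9   -0.3 -178.8] F [-0.3 -0.2 -0.2] q [24.  7. -4. 80. -0. 22.] open 0.0425 gf 0.0
```

View pics/w5.png

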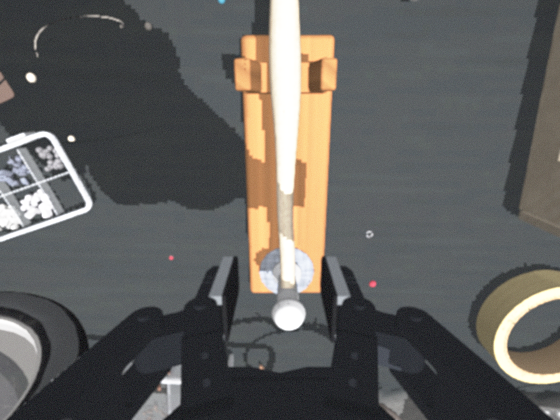

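The wrist view shows the handle between the open fingers, at col 287 against the finger middle at col 281. It needs about 4 mm to the left before descending.

```bash
python3 -m handwheel '{"gripper":[0,0,0,0,0,0],"slide":[[-0.8,4.5,0],[0,0,25],[0,0,25],[0,0,12],[0,0,0],[0,0,0]],"yaw":[-0.005,0,0,0,0,0]}'
python3 -c "
from h import *
need([.5205,.231,.0235],181.5)"
```

```text
time: 11.7
ee_pos: [0.5221, 0.2332, 0.0292]
tcp_rot: [180.0, 0.0, -178.4]
wrist_force: [-1.0, -0.3, 0.9]
opening: 0.0427
grasp_force: 0.0
shift(after turn) [ 1.6 -2.2  5.7] turn rad 0.002 t 11.7 tcp [0.5221 0.2332 0.0292] rot [ 180.     0.  -178.4] F [-1.  -0.3  0.9] q [24.  9. -8. 73.  0. 22.] open 0.0427 gf 0.0
```

```bash
python3 -m handwheel '{"gripper":[0,0,-0.3,-1,-1,-1,-1,-1],"slide":[[1,-1.5,5],[0,0,0],[0,0,0],[0,0,0],[0,0,0],[0,0,0],[0,0,0],[0,0,0]],"yaw":[0,0,0,0,0,0,0,0]}' 90
python3 -c "
from h import *
need([.5205,.231,.0235],181.5)"
```

```text
time: 12.37
ee_pos: [0.5211, 0.2319, 0.0237]
tcp_rot: [180.0, 0.1, -178.4]
wrist_force: [-1.6, 0.3, 5.8]
opening: 0.0091
grasp_force: 87.9
shift(after turn) [ 0.7 -0.9  0.2] turn rad 0.002 t 12.37 tcp [0.5211 0.2319 0.0237] rot [ 1.800e+02  1.000e-01 -1.784e+02] F [-1.6  0.3  5.8] q [24.  9. -9. 72.  0. 22.] open 0.0091 gf 87.9
```

```bash
python3 -m handwheel '{"gripper":[-1,-1,-1,-1,-1,-1,-1,-1],"slide":[[0,0,-10],[0,0,-20],[0,0,-35],[0,0,-38],[0,0,-38],[0,0,0],[0,0,0],[0,0,0]],"yaw":[0,0,0,0,0,0,0,0]}'
python3 - <<'E'
from h import *
from workcell import camera
need([.5211,.2319,.0237],181.6)
c=camera("wrist");np.savez("pics/w6.npz",**c);s=camera("side");np.savez("pics/side6.npz",**s)
cv2.imwrite("pics/w6.png",cv2.resize(np.hstack([c["img"][:,120:440],s["img"][:,60:340]]),None,fx=1.3,fy=1.3)[:,:,::-1])
E
```

```text
time: 13.03
ee_pos: [0.5206, 0.2316, 0.1634]
tcp_rot: [-180.0, -0.0, -178.4]
wrist_force: [-0.5, -0.2, -2.5]
opening: 0.0091
grasp_force: 88.0
shift(after turn) [ -0.5   0.3 139.7] turn rad 0.0 t 13.03 tcp [0.5206 0.2316 0.1634] rot [-180.    -0.  -178.4] F [-0.5 -0.2 -2.5] q [24.  7.  5. 88.  0. 22.] open 0.0091 gf 88.0
```

View pics/w6.png

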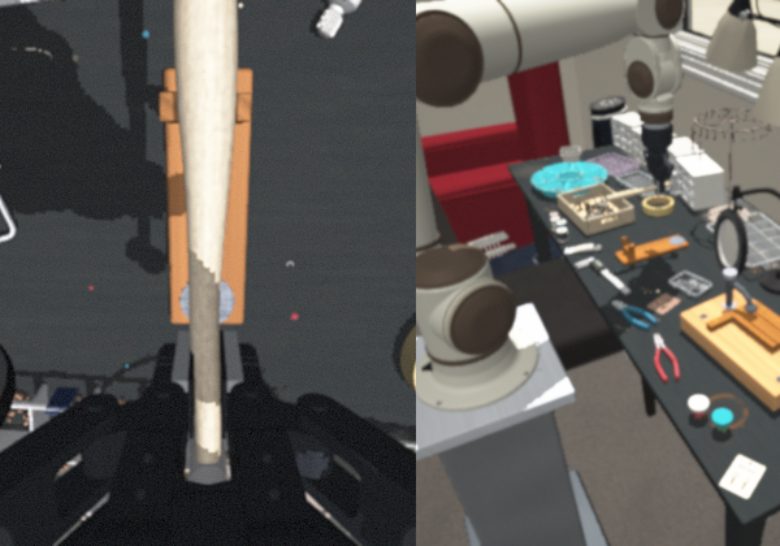

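The hammer is held firmly, with its handle between the pads and its head ahead of them, and the rest is clear below. Now I'll carry it round on the robot's side.

```bash
python3 -m handwheel '{"gripper":[-1,-1,-1,-1,-1,-1,-1,-1],"slide":[[30,0,-10],[38,-5,-10],[35,-20,0],[15,-36,0],[0,-40,0],[0,-40,0],[0,-40,0],[0,-40,0]],"yaw":[0,0,0,0,0,0,0,0]}'
python3 -m handwheel '{"gripper":[-1,-1,-1,-1,-1,-1],"slide":[[0,-40,0],[0,-40,0],[0,-30,0],[0,-20,0],[0,-5,0],[0,0,0]],"yaw":[0,0,0,0,0,0]}'
python3 -c "
from h import *
need([.467,-.128,.18],181.6)"
```

```text
time: 13.8
ee_pos: [0.4079, 0.0058, 0.1828]
tcp_rot: [180.0, -0.1, -178.3]
wrist_force: [0.9, -0.1, -1.1]
opening: 0.0089
grasp_force: 88.1
time: 14.3
ee_pos: [0.4122, -0.1284, 0.1826]
tcp_rot: [180.0, -0.1, -178.5]
wrist_force: [0.3, 1.2, -2.0]
opening: 0.0091
grasp_force: 88.1
shift(after turn) [-54.8  -1.1   2.6] turn rad -0.002 t 14.3 tcp [ 0.4122 -0.1284  0.1826] rot [ 1.800e+02 -1.000e-01 -1.785e+02] F [ 0.3  1.2 -2. ] q [-17. -12. -11.  91.   0. -19.] open 0.0091 gf 88.1
```

```bash
python3 -m handwheel '{"gripper":[-1,-1,-1,-1,-1],"slide":[[-25,-1,0],[-20,0,0],[-10,0,0],[0,0,0],[0,0,0]],"yaw":[0,0,0,0,0]}'
python3 - <<'E'
from h import *
from workcell import camera
need([.467,-.128,.18],181.6)
s=camera("side");w=camera("wrist");np.savez("pics/side7.npz",**s);np.savez("pics/w7.npz",**w)
a=cv2.resize(s["img"][150:270,250:350],None,fx=4,fy=4,interpolation=cv2.INTER_CUBIC)
b=cv2.resize(w["img"][220:420,180:380],None,fx=1.9,fy=1.9)
o=np.zeros((480,800,3),np.uint8);o[:,:400]=a;o[:380,410:790]=b
cv2.imwrite("pics/s7.png",o[:,:,::-1])
E
```

```text
time: 14.72
ee_pos: [0.4674, -0.1259, 0.1832]
tcp_rot: [180.0, -0.1, -178.3]
wrist_force: [-0.7, -0.8, -1.5]
opening: 0.0091
grasp_force: 88.2
shift(after turn) [ 0.5 -2.1  3.2] turn rad 0.002 t 14.72 tcp [ 0.4674 -0.1259  0.1832] rot [ 1.800e+02 -1.000e-01 -1.783e+02] F [-0.7 -0.8 -1.5] q [-15.  -5.  -5.  90.   0. -17.] open 0.0091 gf 88.2
```

View pics/s7.png

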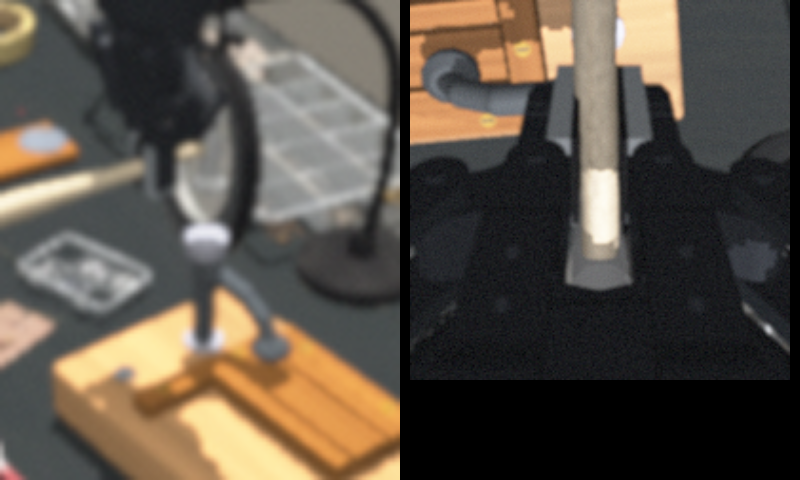

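The side view shows the gripper above and in front of the striking head, whose top is at zoom (205,238). The wrist view shows the hammer head in line with the handle. Now I'll come down in small steps and read the force.

```bash
python3 - <<'E'
from h import *
s=np.load("pics/side7.npz")
p=proj(s,[[.508,-.127,.171],[.508,-.127,.231],[.508,-.127,.132]]);print((p-[250,150])*4)
E
python3 -m handwheel '{"gripper":[-1,-1,-1,-1,-1],"slide":[[0,-1.5,12],[0,0,12],[0,0,6],[0,0,0],[0,0,0]],"yaw":[0,0,0,0,0]}'
python3 -c "
from h import *
need([.467,-.128,.144],181.6)"
```

```text
[[205.5977995  187.07411782]
 [208.20379375 106.15447074]
 [203.98159222 236.98485025]]
time: 15.23
ee_pos: [0.4673, -0.1285, 0.1533]
tcp_rot: [180.0, -0.1, -178.4]
wrist_force: [0.3, 0.4, -1.6]
opening: 0.0091
grasp_force: 88.2
shift(after turn) [0.3 0.5 9.3] turn rad -0.0 t 15.23 tcp [ 0.4673 -0.1285  0.1533] rot [ 1.800e+02 -1.000e-01 -1.784e+02] F [ 0.3  0.4 -1.6] q [-15.  -5.  -8.  87.   0. -17.] open 0.0091 gf 88.2
```

```bash
python3 -m handwheel '{"gripper":[-1,-1,-1],"slide":[[0,0,8],[0,0,6],[0,0,0]],"yaw":[0,0,0]}'
python3 -m handwheel '{"gripper":[-1,-1,-1],"slide":[[0,0,3],[0,0,3],[0,0,0]],"yaw":[0,0,0]}'
```

```text
time: 15.48
ee_pos: [0.4677, -0.1285, 0.1389]
tcp_rot: [180.0, -0.0, -178.4]
wrist_force: [-0.5, -1.1, -0.1]
opening: 0.0096
grasp_force: 88.6
time: 15.73
ee_pos: [0.4677, -0.1284, 0.1332]
tcp_rot: [180.0, -0.0, -178.4]
wrist_force: [0.3, 0.4, -1.4]
opening: 0.0091
grasp_force: 123.1
```

```bash
python3 -m handwheel '{"gripper":[-1,-1,-1],"slide":[[0,0,2],[0,0,2],[0,0,0]],"yaw":[0,0,0]}'
python3 -m handwheel '{"gripper":[-1,-1],"slide":[[0,0,1],[0,0,0]],"yaw":[0,0]}'
python3 -c "
from h import *
from workcell import camera
s=camera('side');np.savez('pics/side8.npz',**s)
need([.467,-.128,.1287],181.6)"
```

```text
time: 15.98
ee_pos: [0.4678, -0.1284, 0.1295]
tcp_rot: [180.0, -0.0, -178.4]
wrist_force: [1.0, 0.2, -1.4]
opening: 0.0092
grasp_force: 125.5
time: 16.15
ee_pos: [0.4679, -0.1285, 0.1288]
tcp_rot: [180.0, -0.0, -178.4]
wrist_force: [-0.1, 1.1, -1.8]
opening: 0.0092
grasp_force: 125.5
shift(after turn) [0.9 0.5 0.2] turn rad 0.0 t 16.2 tcp [ 0.4679 -0.1285  0.1289] rot [ 180.    -0.  -178.4] F [-0.7 -0.1 -1.8] q [-15.  -5. -11.  84.  -0. -17.] open 0.0091 gf 125.5
```

Run:
```python
from h import *
from workcell import camera
w=camera("wrist");np.savez("pics/w8.npz",**w)
a=np.load("pics/w7.npz")["img"];b=w["img"];a6=np.load("pics/w6.npz")["img"]
for n,i in (("w6",a6),("w7",a),("w8",b)):
    h=cv2.cvtColor(i,cv2.COLOR_RGB2HSV);m=((h[...,1]<75)&(h[...,2]>150))
    for r in (5,60,120,330,340):
        k=np.where(m[r,255:315])[0]
        print(n,r,(255+k.min(),255+k.max()) if len(k) else None,end=" ")
    print()
# head region template: gray head around rows 340-375
g=[cv2.cvtColor(i,cv2.COLOR_RGB2GRAY).astype(np.float32) for i in (a6,a,b)]
for i in (1,2): 
    t=g[0][325:375,258:318];r=cv2.matchTemplate(g[i][300:410,230:345],t,cv2.TM_CCOEFF_NORMED);print(cv2.minMaxLoc(r)[1],np.array(cv2.minMaxLoc(r)[3])+[230-258,300-325])
# striking-top blob in side views
for n in ("side4","side7","side8"):
    s=np.load(f"pics/{n}.npz");h=cv2.cvtColor(s["img"],cv2.COLOR_RGB2HSV)
    m=((h[...,1]<60)&(h[...,2]>170)).astype(np.uint8);m[:185]=0;m[228:]=0;m[:,:288]=0;m[:,318:]=0
    L,_,st,ce=cv2.connectedComponentsWithStats(m)
    print(n,[(st[i].tolist(),np.round(ce[i],1).tolist()) for i in range(1,L) if st[i,4]>6])
s=np.load("pics/side8.npz");print(proj(s,[[.508,-.127,z] for z in (.132,.122,.117)]))
```

```text
w6 5 (np.int64(255), np.int64(305)) w6 60 (np.int64(257), np.int64(301)) w6 120 (np.int64(262), np.int64(297)) w6 330 (np.int64(271), np.int64(289)) w6 340 (np.int64(272), np.int64(289)) 
w7 5 (np.int64(255), np.int64(301)) w7 60 (np.int64(257), np.int64(314)) w7 120 (np.int64(262), np.int64(298)) w7 330 (np.int64(271), np.int64(289)) w7 340 (np.int64(272), np.int64(289)) 
w8 5 None w8 60 (np.int64(262), np.int64(314)) w8 120 (np.int64(261), np.int64(298)) w8 330 (np.int64(270), np.int64(289)) w8 340 (np.int64(266), np.int64(294)) 
0.9806923270225525 [0 0]
0.8711286187171936 [0 1]
side4 [([293, 189, 14, 24, 115], [298.9, 203.8])]
side7 [([295, 186, 4, 3, 8], [296.4, 187.4]), ([294, 195, 13, 16, 85], [299.4, 204.8])]
side8 [([306, 190, 5, 4, 18], [308.0, 191.5]), ([301, 201, 5, 4, 15], [303.1, 202.5]), ([296, 206, 9, 7, 44], [299.5, 209.4]), ([311, 207, 4, 4, 11], [312.8, 208.8])]
[[300.99539806 209.24621256]
 [300.89415363 212.36465316]
 [300.84388463 213.91179129]]
```

Run:
```python
from h import *
for n in ("side4","side7","side8"):
    s=np.load(f"pics/{n}.npz")["img"];g=cv2.cvtColor(s,cv2.COLOR_RGB2GRAY)
    print(n,"peg col rows195-240",g[195:240,300:303].mean(1).astype(int).tolist())
# foot/arm: track dark arm + foot by template from side4
a=cv2.cvtColor(np.load("pics/side4.npz")["img"],cv2.COLOR_RGB2GRAY);b=cv2.cvtColor(np.load("pics/side8.npz")["img"],cv2.COLOR_RGB2GRAY)
t=a[225:243,308:325];r=cv2.matchTemplate(b[218:256,302:331],t,cv2.TM_CCOEFF_NORMED);m=cv2.minMaxLoc(r);print("foot shift",m[1],np.array(m[3])-[6,7])
t=a[204:216,291:309];r=cv2.matchTemplate(b[197:226,287:313],t,cv2.TM_CCOEFF_NORMED);m=cv2.minMaxLoc(r);print("head shift",m[1],np.array(m[3])-[4,7])
```

```text
side4 peg col rows195-240 [144, 144, 144, 144, 145, 145, 148, 155, 166, 172, 179, 210, 232, 239, 239, 236, 222, 182, 140, 116, 97, 77, 67, 66, 64, 60, 59, 63, 67, 71, 70, 71, 72, 72, 74, 74, 76, 79, 83, 96, 120, 138, 139, 135, 143]
side7 peg col rows195-240 [156, 154, 142, 137, 140, 143, 146, 153, 164, 170, 178, 208, 230, 229, 205, 167, 146, 134, 124, 113, 95, 75, 67, 65, 64, 60, 59, 62, 67, 69, 71, 70, 71, 72, 72, 74, 75, 78, 82, 95, 118, 138, 137, 126, 115]
side8 peg col rows195-240 [62, 54, 48, 45, 47, 57, 88, 127, 154, 160, 147, 131, 154, 203, 227, 225, 199, 164, 141, 129, 118, 106, 88, 71, 65, 64, 61, 59, 61, 65, 68, 69, 69, 70, 70, 72, 75, 77, 80, 94, 117, 132, 134, 134, 146]
foot shift 0.9316890239715576 [-1  0]
head shift 0.8993093371391296 [-1  1]
```

Run:
```python
from h import *
tc={"side7":[.4674,-.1259,.1832],"side8":[.4679,-.1285,.1289]}
for n in tc:
    s=np.load(f"pics/{n}.npz");h=cv2.cvtColor(s["img"],cv2.COLOR_RGB2HSV)
    g=np.array(tc[n])+[0,0,.0187]
    pr=proj(s,[g+[-d,-d*.028,0] for d in (.04,.08,.12,.15)]);print(n,"level handle predicted",np.round(pr,1).tolist())
    for col in range(235,286,6):
        pc=np.interp(col,pr[::-1,0],pr[::-1,1]); v=h[:,col]; lo=int(pc)-10
        k=[r for r in range(lo,lo+28) if v[r,1]<100 and v[r,2]>135]
        print(col,round(pc,1),(min(k),max(k),round(np.mean(k),1)) if k else None)
```

```text
side7 level handle predicted [[274.1, 194.5], [260.0, 198.9], [245.3, 203.4], [234.0, 206.9]]
235 206.6 None
241 204.8 (201, 207, np.float64(204.0))
247 202.9 (199, 205, np.float64(202.0))
253 201.0 (197, 204, np.float64(200.5))
259 199.2 (195, 216, np.float64(202.7))
265 197.3 (194, 199, np.float64(196.5))
271 195.5 (193, 211, np.float64(199.4))
277 194.5 (192, 195, np.float64(193.5))
283 194.5 (190, 193, np.float64(191.5))
side8 level handle predicted [[275.0, 213.1], [261.3, 217.6], [247.1, 222.4], [236.1, 226.0]]
235 226.0 None
241 224.4 (232, 238, np.float64(235.0))
247 222.4 (228, 239, np.float64(233.5))
253 220.4 (223, 237, np.float64(230.0))
259 218.4 (212, 234, np.float64(223.8))
265 216.4 (216, 224, np.float64(220.0))
271 214.4 (210, 225, np.float64(217.5))
277 213.1 (213, 221, np.float64(217.0))
283 213.1 (211, 222, np.float64(216.3))
```

The hammer's face moved up in the grip: the side mask shows the handle tilted about 14°, with the peg driven only some 5 mm. A slow push on the 42 mm lever overcomes the pad friction. I'll take the hammer back to its rest, let the notch and pad level it, and regrip it closer to the head at 120 N.

```bash
python3 -m handwheel '{"gripper":[-1,-1,-1,-1,-1,-1,-1,-1],"slide":[[0,0,-15],[0,0,-30],[0,0,-25],[25,0,0],[35,0,0],[0,36,0],[0,40,0],[0,40,0]],"yaw":[0,0,0,0,0,0,0,0]}'
python3 -m handwheel '{"gripper":[-1,-1,-1,-1,-1,-1,-1,-1],"slide":[[0,40,0],[0,40,0],[0,40,0],[0,40,0],[0,40,0],[-10,25,0],[-36,19,0],[-36,0,0]],"yaw":[0,0,0,0,0,0,0,0]}'
python3 -m handwheel '{"gripper":[-1,-1,-1,-1],"slide":[[-20,0,0],[-10,0,0],[0,0,0],[0,0,0]],"yaw":[0,0,0,0]}'
python3 -c "
from h import *
need([.5211,.2319,.0237],181.6)"
```

```text
time: 16.92
ee_pos: [0.4041, -0.0139, 0.1994]
tcp_rot: [180.0, 0.1, -178.6]
wrist_force: [0.6, 0.8, -1.5]
opening: 0.0091
grasp_force: 125.5
time: 17.58
ee_pos: [0.48, 0.2358, 0.1992]
tcp_rot: [179.9, 0.1, -178.1]
wrist_force: [0.5, 0.4, -1.4]
opening: 0.0095
grasp_force: 125.5
time: 17.92
ee_pos: [0.5093, 0.2325, 0.1987]
tcp_rot: [-180.0, -0.1, -178.4]
wrist_force: [-0.3, 0.4, -2.4]
opening: 0.0096
grasp_force: 125.5
shift(after turn) [-11.7  -1.  175. ] turn rad -0.0 t 17.92 tcp [0.5093 0.2325 0.1987] rot [-1.800e+02 -1.000e-01 -1.784e+02] F [-0.3  0.4 -2.4] q [25.  6.  7. 92.  0. 23.] open 0.0096 gf 125.5
```

```bash
python3 -m handwheel '{"gripper":[-1,-1,-1,-1,-1,-1],"slide":[[-11.7,-1,20],[0,0,38],[0,0,38],[0,0,28],[0,0,12],[0,0,0]],"yaw":[0,0,0,0,0,0]}' 90
python3 -m handwheel '{"gripper":[-1,-1,-1,-1,-1,-1,-1,-1],"slide":[[0,0,0],[0,0,4],[0,0,5],[0,0,5],[0,0,5],[0,0,5],[0,0,5],[0,0,5]],"yaw":[0,0,0,0,0,0,0,0]}' 22
python3 -m handwheel '{"gripper":[-1,-1,-1,-1],"slide":[[0,0,3],[0,0,2],[0,0,0],[0,0,0]],"yaw":[0,0,0,0]}'
python3 -c "
from h import *
need([.5211,.2319,.0237],181.6)"
```

```text
time: 18.42
ee_pos: [0.5191, 0.2314, 0.0607]
tcp_rot: [-179.9, -0.2, -178.4]
wrist_force: [0.1, 0.3, -2.0]
opening: 0.0095
grasp_force: 125.5
time: 19.08
ee_pos: [0.5227, 0.2325, 0.0296]
tcp_rot: [180.0, 0.2, -178.4]
wrist_force: [5.0, -1.3, 8.1]
opening: 0.0091
grasp_force: 126.2
time: 19.42
ee_pos: [0.523, 0.2326, 0.028]
tcp_rot: [179.9, 0.3, -178.4]
wrist_force: [-5.3, -4.5, 29.5]
opening: 0.0092
grasp_force: 128.7
shift(after turn) [ 1.9 -0.7  4.3] turn rad 0.0 t 19.42 tcp [0.523  0.2326 0.028 ] rot [ 179.9    0.3 -178.4] F [-5.3 -4.5 29.5] q [24.  9. -8. 73. -0. 22.] open 0.0092 gf 128.7
```

```bash
python3 -m handwheel '{"gripper":[-0.6,-0.6,0,0,0],"slide":[[0,0,0],[0,0,0],[0,0,0],[0,0,-3],[0,0,0]],"yaw":[0,0,0,0,0]}'
python3 - <<'E'
from h import *
from workcell import camera
need([.536,.2319,.0237],181.6)
s=camera("side");np.savez("pics/side9.npz",**s)
s0=np.load("pics/side0.npz")
for n,x in (("0",s0),("9",s)):
    h=cv2.cvtColor(x["img"],cv2.COLOR_RGB2HSV);o=[]
    for col in range(212,256,6):
        k=[r for r in range(170,196) if h[r,col,1]<100 and h[r,col,2]>150]
        o.append((col,round(np.mean(k),1) if k else None))
    print(n,o)
w=camera("wrist");h=cv2.cvtColor(w["img"],cv2.COLOR_RGB2HSV);m=(h[...,1]<75)&(h[...,2]>150)
for r in range(0,400,40):
    k=np.where(m[r,235:330])[0];print(r,(235+k.min(),235+k.max()) if len(k) else None)
E
```

```text
time: 19.83
ee_pos: [0.5214, 0.2322, 0.0269]
tcp_rot: [-180.0, -0.0, -178.4]
wrist_force: [0.5, 0.3, 0.0]
opening: 0.0427
grasp_force: 0.0
shift(after turn) [-14.6  -0.7   3.2] turn rad 0.0 t 19.83 tcp [0.5214 0.2322 0.0269] rot [-180.    -0.  -178.4] F [0.5 0.3 0. ] q [24.  9. -8. 73.  0. 22.] open 0.0427 gf 0.0
0 [(212, np.float64(190.0)), (218, np.float64(188.5)), (224, np.float64(185.5)), (230, np.float64(185.5)), (236, np.float64(183.5)), (242, np.float64(181.5)), (248, np.float64(180.0)), (254, np.float64(180.6))]
9 [(212, None), (218, np.float64(188.0)), (224, np.float64(186.0)), (230, np.float64(185.5)), (236, np.float64(184.0)), (242, np.float64(182.5)), (248, None), (254, np.float64(186.0))]
0 (np.int64(265), np.int64(290))
40 (np.int64(257), np.int64(297))
80 (np.int64(255), np.int64(298))
120 (np.int64(254), np.int64(297))
160 (np.int64(256), np.int64(294))
200 (np.int64(259), np.int64(289))
240 (np.int64(260), np.int64(284))
280 (np.int64(259), np.int64(279))
320 (np.int64(243), np.int64(313))
360 (np.int64(251), np.int64(285))
```

Run:
```python
from h import *
for n in ("0","9"):
    x=np.load(f"pics/side{n}.npz");h=cv2.cvtColor(x["img"],cv2.COLOR_RGB2HSV)
    m=((h[...,1]<100)&(h[...,2]>150)).astype(np.uint8);m[:,:195]=0;m[:,245:]=0;m[:175]=0;m[196:]=0
    L,lab,st,ce=cv2.connectedComponentsWithStats(m);i=1+np.argmax(st[1:,4]);print(n,st[i],ce[i])
    print([round(float(v),0) for v in cv2.cvtColor(x["img"],cv2.COLOR_RGB2GRAY)[190,204:220]],[int(v) for v in cv2.cvtColor(x["img"],cv2.COLOR_RGB2GRAY)[189,204:220]])
print(proj(x,[[.38,.227,.042],[.39,.227,.042]]))
```

```text
0 [211 180  34  13 163] [226.52147239 185.95092025]
[78.0, 76.0, 76.0, 77.0, 80.0, 91.0, 129.0, 180.0, 213.0, 223.0, 221.0, 215.0, 203.0, 190.0, 177.0, 165.0] [79, 77, 77, 76, 79, 89, 123, 168, 203, 221, 230, 232, 229, 226, 221, 210]
9 [218 182  27   9 120] [229.91666667 185.225     ]
[78.0, 77.0, 77.0, 76.0, 78.0, 78.0, 78.0, 79.0, 78.0, 80.0, 78.0, 78.0, 81.0, 96.0, 121.0, 142.0] [79, 76, 77, 77, 78, 79, 78, 79, 79, 79, 79, 80, 86, 113, 153, 184]
[[210.81527556 191.07504503]
 [213.65741307 190.31325702]]
```

```bash
python3 -m handwheel '{"gripper":[0,0,0,0,0,0,0],"slide":[[0,0,-30],[0,0,-40],[20,0,-40],[41,0,0],[41,0,0],[41,0,0],[0,0,0]],"yaw":[0,0,0,0,0,0,0]}'
python3 - <<'E'
from h import *
from workcell import camera
c=camera("top");np.savez("pics/top10.npz",**c)
w=camera("wrist");np.savez("pics/w10.npz",**w)
for n in ("top0","top10"):
    x=np.load(f"pics/{n}.npz");im=x["img"]
    h=cv2.cvtColor(im,cv2.COLOR_RGB2HSV);m=(h[...,1]<95)&(h[...,2]>140)
    pts=[]
    for r in range(208,244,2):
        k=np.where(m[r,205:235])[0]
        if len(k): pts.append((205+k.mean(),r))
    P=ray(x,pts,.042);a,b=np.polyfit(P[:,0],P[:,1],1);print(n,np.degrees(np.arctan(a)),a*.521+b)
    m2=((h[...,1]<60)&(h[...,2]>190)).astype(np.uint8);m2[:178]=0;m2[205:]=0;m2[:,:205]=0;m2[:,232:]=0
    k=np.argwhere(m2);print("bright head",len(k),k.mean(0)[::-1],ray(x,[k.mean(0)[::-1]],.072), "rows",k.min(0)[0],k.max(0)[0])
E
```

```text
time: 20.52
ee_pos: [0.3745, 0.2273, 0.1343]
tcp_rot: [-180.0, -0.1, -178.3]
wrist_force: [0.7, 0.8, 0.9]
opening: 0.0425
grasp_force: 0.0
top0 2.653386561634642 0.23120225464521324
bright head 40 [214.4  198.85] [[0.56135056 0.23283453 0.072     ]] rows 194 204
top10 -1.9270591648663282 0.22699311256261637
bright head 56 [217.33928571 193.08928571] [[0.57566395 0.22520574 0.072     ]] rows 185 204
```

Run:
```python
from h import *
for n in ("top0","top10"):
    x=np.load(f"pics/{n}.npz");g=cv2.cvtColor(x["img"],cv2.COLOR_RGB2HSV)
    print(n,"cols 205-231")
    for r in range(180,216): print(r," ".join("%3d"%v if s<70 else "..." if s<110 else "###" for v,s in zip(g[r,205:232,2],g[r,205:232,1])))
```

```text
top0 cols 205-231
180  71  53  52  54  46  54  53  55  51  44  45  48  44  46  47  47  46  46  45  48  48  47  47  48  48  46  47
181  73  73  71  69  53  72  74  73  70  55  54  53  55  52  47  51  49  55  56  53  55  55  52  46  44  48  54
182  73  74  77  70  59  73  74  73  75  75  76  76  76  70  56  70  63  73  75  75  75  74  68  52  48  61  75
183  74  74  74  75  72  74  75  72  74  77  75  76  76  69  54  74  75  76  74  74  76  74  75  69  60  72  77
184  75  74  74  74  72  73  72  74  73  73  74  75  74  70  61  72  74  74  75  74  72  75  74  72  75  76  75
185  72  73  73  73  74  73  74  72  73  74  75  74  75  74  72  72  73  73  71  73  71  71  72  74  73  72  72
186  73  76  75  73  71  72  74  74  74  76  72  73  74  73  75  73  73  72  72  71  71  73  73  72  73  71  72
187  73  74  73  73  73  76  73  74  74  74  72  74  72  71  72  73  74  72  74  73  73  74  73  74  73  73  73
188  73  74  73  75  73  73  73  74  73  74  72  73  74  74  72  72  73  74  72  74  73  75  72  73  72  72  73
189  74  75  73  73  74  74  75  72  74  75  73  74  74  74  74  74  73  7
[... 6300 characters left out ...]
 ### ### ### ### ### ###  60
210  67  67  61 ... ### ### ### ### ### ### ### ### ... 233 236 201 ... ### ### ### ### ### ### ### ### ###  60
211  66  67  63 ... ### ### ### ### ### ### ### ### ... 232 238 205 ... ### ### ### ### ### ### ### ### ###  60
212  64  65  62 ... ### ### ### ### ### ### ### ### ... 231 238 207 ... ### ### ### ### ### ### ### ### ### ...
213  66  66  64 ... ### ### ### ### ### ### ### ### ... 231 238 208 ... ### ### ### ### ### ### ### ### ### ...
214  67  67  67 ... ### ### ### ### ### ### ### ### ... 231 237 208 ... ### ### ### ### ### ### ### ### ### ...
215  68  67  66 ... ### ### ### ### ### ### ### ### ... 230 236 207 ... ### ### ### ### ### ### ### ### ### ...
```

Run:
```python
from h import *
from workcell import camera
s=camera("side");np.savez("pics/side10.npz",**s)
c=np.load("pics/top10.npz");s0=np.load("pics/side0.npz")
P=ray(c,[(216.9,188.4)],.066);print(P)
for z in (.05,.06,.072): print(z,ray(c,[(216.9,188.4)],z),proj(s,ray(c,[(216.9,188.4)],z)))
print("orig",proj(s,[[.5616,.2325,.072]]))
for n,x,c0,r0 in (("0",s0,250,165),("10",s,254,160)):
    h=cv2.cvtColor(x["img"],cv2.COLOR_RGB2HSV)
    print(n)
    for r in range(r0,r0+26): print(r," ".join("%3d"%v if q<70 else "..." if q<110 else "###" for v,q in zip(h[r,c0:c0+24,2],h[r,c0:c0+24,1])))
```

```text
[[0.58845688 0.22725333 0.066     ]]
0.05 [[0.59083383 0.23017885 0.05      ]] [[266.94632559 173.55049644]]
0.06 [[0.58934824 0.2283504  0.06      ]] [[266.75491336 171.32939023]]
0.072 [[0.58756553 0.22615626 0.072     ]] [[266.52257576 168.63293216]]
orig [[258.98995434 169.61026711]]
0
165 ... ... ...  93  85  79  79  77  79  80  79  80  79  79  80  79  80  80  79  77  76  71  64  56
166  89  83  79  78  78  78  77  79  79  79  79  81  80  80  79  80  78  80  79  80  78  76  72  68
167  74  74  75  76  78  79  80  81  84  87  87  84  81  80  81  79  80  79  79  80  79  77  76  76
168  77  77  78  79  79  81  83  95 116 131 130 118  99  84  80  80  80  79  80  80  79  78  79  79
169  79  80  79  79  80  81  93 127 170 201 200 174 132  95  82  80  80  79  79  80  79  79  80  79
170  81  80  81  79  80  85 106 155 209 233 234 213 161 109  85  80  80  79  79  79  78  79  79  80
171  80  81  79  79  80  84 109 156 202 225 228 208 159 110  85  79  79  80  78  78  80  80  79  79
172  79  80  81  81  80  84  99 131 161 180 184 168 135  99  83  79  78  78  79  78  78  78  78  79
173  79  
[... 3693 characters left out ...]

179 223 223 215 203 193 181 165 151 135 116 105 110 122 127 122 104  82  58  52  59  70  77  79  80
180 202 190 175 164 158 ... ... ... ... 108  97 109 122 126 122 108  86  65  55  58  69  75  78  80
181 ... ... 156 161 171 175 181 ... 163 133 116 123 130 132 127 118 101  80  64  62  66  72  76  79
182 ... ... 176 184 193 192 193 191 181 160 152 147 144 142 141 135 120  95  78  67  65  68  71  75
183 ### 196 192 197 202 203 200 197 194 188 175 161 150 148 150 143 125 100  82  70  63  62  64  69
184 ... 200 199 210 211 211 209 204 197 190 176 155 141 142 142 131 114  93  81  72  63  59  60  62
185 ... 201 201 207 204 203 199 191 178 171 158 137 132 132 124 108  92  84  79  75  69  64  60  62
```

```bash
python3 -m handwheel '{"gripper":[0,0,0,0,0,0,0],"slide":[[-41,0,0],[-41,0,0],[-41,0,0],[-41,0,0],[-18,0,15],[0,0,20],[0,0,0]],"yaw":[0.055,0,0,0,0,0,0]}' 120
python3 -c "
from h import *
need([.5615,.2257,.0235],178.5)"
```

```text
time: 21.25
ee_pos: [0.5623, 0.2242, 0.0936]
tcp_rot: [-179.8, -0.4, 178.4]
wrist_force: [-1.1, 0.1, -1.0]
opening: 0.0429
grasp_force: 0.0
shift(after turn) [ 0.8  1.5 70.1] turn rad -0.003 t 21.25 tcp [0.5623 0.2242 0.0936] rot [-179.8   -0.4  178.4] F [-1.1  0.1 -1. ] q [22. 12.  3. 81. -0. 23.] open 0.0429 gf 0.0
```

```bash
python3 -m handwheel '{"gripper":[0,0,0,0,0,0],"slide":[[0,1,30],[0,0,25],[0,0,13],[0,0,0],[0,0,0],[0,0,0]],"yaw":[0,0,0,0,0,0]}' 120
python3 -c "
from h import *
need([.5615,.2257,.0235],178.5)"
python3 -m handwheel '{"gripper":[-0.3,-1,-1,-1,-1,-1,-1],"slide":[[0,0,0],[0,0,0],[0,0,0],[0,0,0],[0,0,0],[0,0,0],[0,0,0]],"yaw":[0,0,0,0,0,0,0]}' 120
```

```text
time: 21.75
ee_pos: [0.5627, 0.2269, 0.0331]
tcp_rot: [180.0, 0.1, 178.5]
wrist_force: [1.4, -0.1, 0.7]
opening: 0.0426
grasp_force: 0.0
shift(after turn) [ 1.2 -1.2  9.6] turn rad -0.001 t 21.75 tcp [0.5627 0.2269 0.0331] rot [1.800e+02 1.000e-01 1.785e+02] F [ 1.4 -0.1  0.7] q [22. 13. -2. 74. -0. 23.] open 0.0426 gf 0.0
time: 22.33
ee_pos: [0.5626, 0.227, 0.0328]
tcp_rot: [179.9, 0.1, 178.5]
wrist_force: [-1.1, 0.1, 6.8]
opening: 0.0067
grasp_force: 117.9
```

```bash
python3 -m handwheel '{"gripper":[0,0,0,0,0,-1,-1,-1],"slide":[[0,0,0],[0,0,0],[1,-1,9],[0,0,0],[0,0,0],[0,0,0],[0,0,0],[0,0,0]],"yaw":[0,0,0,0,0,0,0,0]}' 120
python3 -m handwheel '{"gripper":[-1,-1,-1],"slide":[[0,0,0],[0,0,0],[0,0,0]],"yaw":[0,0,0]}' 120
python3 -m handwheel '{"gripper":[-1,-1,-1,-1,-1,-1,-1,-1],"slide":[[0,0,-10],[0,0,-20],[0,0,-35],[0,0,-38],[0,0,-38],[0,0,0],[0,0,0],[0,0,0]],"yaw":[0,0,0,0,0,0,0,0]}'
python3 - <<'E'
from h import *
from workcell import camera
need([.5615,.2257,.0235],178.5)
w=camera("wrist");np.savez("pics/w11.npz",**w);s=camera("side");np.savez("pics/side11.npz",**s)
g=[np.array(x,np.float32) for x in (cv2.cvtColor(np.load("pics/w6.npz")["img"],cv2.COLOR_RGB2GRAY),cv2.cvtColor(w["img"],cv2.COLOR_RGB2GRAY))]
t=g[0][335:375,258:318];r=cv2.matchTemplate(g[1][290:420,220:360],t,cv2.TM_CCOEFF_NORMED);print(cv2.minMaxLoc(r)[1],np.array(cv2.minMaxLoc(r)[3])+[220-258,290-335])
from workcell import sensors
tcp=sensors.get_obs()["ee_pos"];gp=tcp+[0,0,.0187];pr=proj(s,[gp+[-d,d*.026,0] for d in (.04,.08,.12,.16)]);print(np.round(pr,1).tolist())
h=cv2.cvtColor(s["img"],cv2.COLOR_RGB2HSV)
for col in range(int(pr[-1,0])-4,int(pr[0,0]),5):
    pc=np.interp(col,pr[::-1,0],pr[::-1,1]);lo=int(pc)-10
    k=[r for r in range(lo,lo+22) if h[r,col,1]<100 and h[r,col,2]>135];print(col,round(pc,1),(min(k),max(k)) if k else None)
E
```

```text
time: 23.0
ee_pos: [0.561, 0.2257, 0.0224]
tcp_rot: [180.0, 0.0, 178.5]
wrist_force: [-1.8, 1.7, 3.8]
opening: 0.0085
grasp_force: 103.8
time: 23.25
ee_pos: [0.561, 0.2257, 0.0225]
tcp_rot: [180.0, 0.0, 178.5]
wrist_force: [0.1, 0.5, 0.5]
opening: 0.0077
grasp_force: 117.2
time: 23.92
ee_pos: [0.5607, 0.2255, 0.1628]
tcp_rot: [-180.0, -0.0, 178.5]
wrist_force: [0.0, -1.0, -1.9]
opening: 0.0074
grasp_force: 117.3
shift(after turn) [ -0.8   0.3 139.3] turn rad -0.001 t 23.92 tcp [0.5607 0.2255 0.1628] rot [-180.    -0.   178.5] F [ 0.  -1.  -1.9] q [22. 12. 10. 88. -0. 23.] open 0.0074 gf 117.3
0.8831837177276611 [ -1 -18]
[[247.4, 143.7], [236.0, 146.1], [224.3, 148.6], [212.3, 151.2]]
208 151.2 (144, 162)
213 151.1 (147, 162)
218 150.0 (139, 160)
223 148.9 (138, 159)
228 147.9 (137, 149)
233 146.8 (136, 156)
238 145.7 (135, 156)
243 144.7 (136, 153)
```

Run:
```python
from h import *
w=np.load("pics/w11.npz");tcp=np.array([.5607,.2255,.1628])
for z in (.0187,.0487):
  for d in (.026,.03,.034,.041): print(z,d,proj(w,[tcp+[d,-.026*d,z]]))
g=cv2.cvtColor(w["img"],cv2.COLOR_RGB2HSV)
print("w11 col 278:",g[290:400:3,278,2].tolist());g=cv2.cvtColor(np.load("pics/w6.npz")["img"],cv2.COLOR_RGB2HSV)
print("w6 col 278:",g[290:400:3,278,2].tolist())
```

```text
0.0187 0.026 [[278.05382084 335.8661737 ]]
0.0187 0.03 [[278.07217238 342.37940384]]
0.0187 0.034 [[278.09021829 348.78990637]]
0.0187 0.041 [[278.12108765 359.76891541]]
0.0487 0.026 [[277.85858293 389.18715278]]
0.0487 0.03 [[277.88293857 396.68519411]]
0.0487 0.034 [[277.90680321 404.04035708]]
0.0487 0.041 [[277.94743176 416.58104286]]
w11 col 278: [163, 168, 165, 168, 176, 172, 173, 174, 238, 251, 251, 250, 198, 178, 174, 126, 109, 112, 112, 112, 112, 87, 89, 132, 153, 163, 165, 184, 28, 26, 22, 17, 31, 26, 31, 30, 35]
w6 col 278: [164, 160, 161, 172, 161, 158, 160, 243, 243, 243, 242, 245, 249, 248, 249, 250, 249, 249, 237, 163, 175, 174, 142, 106, 106, 114, 108, 101, 22, 20, 20, 28, 28, 25, 31, 19, 19]
```

```bash
python3 -m handwheel '{"gripper":[-1,-1,-1,-1,-1,-1,-1,-1],"slide":[[30,0,-10],[40,0,-5],[40,0,0],[38,-10,0],[10,-38,0],[0,-40,0],[0,-40,0],[0,-40,0]],"yaw":[0,0,0,0,0,0,0,0]}'
python3 -m handwheel '{"gripper":[-1,-1,-1,-1,-1,-1,-1],"slide":[[0,-40,0],[0,-40,0],[0,-40,0],[0,-34,0],[0,-20,0],[0,-10,0],[0,0,0]],"yaw":[0,0,0,0,0,0,0]}'
python3 -c "
from h import *
need([.476,-.126,.17],178.5)"
```

```text
time: 24.68
ee_pos: [0.397, 0.0607, 0.177]
tcp_rot: [-180.0, -0.1, 178.6]
wrist_force: [0.9, 0.4, -1.1]
opening: 0.0077
grasp_force: 117.5
time: 25.27
ee_pos: [0.3928, -0.1233, 0.177]
tcp_rot: [180.0, -0.1, 178.3]
wrist_force: [-0.1, -0.6, -2.2]
opening: 0.008
grasp_force: 117.6
shift(after turn) [-83.2  -0.5   7. ] turn rad -0.003 t 25.27 tcp [ 0.3928 -0.1233  0.177 ] rot [ 1.800e+02 -1.000e-01  1.783e+02] F [-0.1 -0.6 -2.2] q [-17. -15. -14.  91.  -0. -16.] open 0.008 gf 117.6
```

```bash
cat > st.py <<'E'
from h import *
from workcell import camera,sensors
s=camera("side");o=sensors.get_obs();g=cv2.cvtColor(s["img"],cv2.COLOR_RGB2GRAY);np.savez("pics/side_st.npz",**s)
print("TCP",np.round(o["ee_pos"],4),"F",np.round(o["wrist_force"],1),"M",np.round(o["torque"],2),"t",round(o["time"],2))
p=g[195:240,300:303].mean(1);i=np.where(p[12:30]<90)[0][0]+12   # lower rim of the striking head
row=195+i-1+(p[i-1]-90)/(p[i-1]-p[i]);print("rim row",round(row,2),"profile",p[5:28].astype(int).tolist())
# handle tilt: pale handle pixels vs level prediction
h=cv2.cvtColor(s["img"],cv2.COLOR_RGB2HSV);gp=o["ee_pos"]+[0,0,.019];dy=np.radians(o["tcp_rot"][2]%360-180)
pr=proj(s,[gp+[-d,-d*dy,0] for d in (.03,.06,.09,.12,.15)])
for c in (245,249,253,257,261,265):
    pc=np.interp(c,pr[::-1,0],pr[::-1,1]);lo=int(pc)-6
    k=[r for r in range(lo,lo+24) if h[r,c,1]<100 and h[r,c,2]>135];print(c,round(pc,1),k and (min(k),max(k)),end="; ")
print()
E
python3 -m handwheel '{"gripper":[-1,-1,-1,-1,-1],"slide":[[-38,-1,0],[-28,0,0],[-17,0,5],[0,0,5],[0,0,0]],"yaw":[0,0,0,0,0]}'
python3 st.py
python3 -c "
from h import *
need([.476,-.126,.15],178.5)
s=np.load('pics/side7.npz');g=cv2.cvtColor(s['img'],cv2.COLOR_RGB2GRAY);print(g[200:223,300:303].mean(1).astype(int).tolist())"
```

```text
time: 25.68
ee_pos: [0.4761, -0.1237, 0.1661]
tcp_rot: [179.9, -0.2, 178.6]
wrist_force: [-0.6, 0.4, -1.9]
opening: 0.0077
grasp_force: 117.6
TCP [ 0.4757 -0.1239  0.1669] F [-0.5  0.5 -1. ] M [-0.01 -0.04  0.02] t 25.73
rim row 216.94 profile [149, 156, 153, 147, 149, 137, 119, 146, 202, 223, 208, 174, 151, 140, 129, 118, 106, 89, 72, 65, 64, 62, 59]
245 207.0 (203, 224); 249 205.9 (202, 208); 253 204.8 (201, 207); 257 203.7 (200, 218); 261 202.6 (199, 219); 265 201.5 (198, 203); 
shift(after turn) [-0.4 -2.1 16.9] turn rad 0.001 t 25.73 tcp [ 0.4757 -0.1239  0.1669] rot [180.   -0.2 178.6] F [-0.5  0.5 -1. ] q [-15.  -4.  -6.  88.   0. -13.] open 0.0076 gf 117.6
[143, 146, 153, 164, 170, 178, 208, 230, 229, 205, 167, 146, 134, 124, 113, 95, 75, 67, 65, 64, 60, 59, 62]
```

```bash
python3 -m handwheel '{"gripper":[-1,-1,-1,-1],"slide":[[0,-2,0],[0,0,0],[0,0,32],[0,0,-12]],"yaw":[0,0,0,0]}'
python3 -m handwheel '{"gripper":[-1,-1],"slide":[[0,0,0],[0,0,0]],"yaw":[0,0]}'
python3 st.py
```

```text
time: 26.07
ee_pos: [0.4725, -0.1263, 0.1416]
tcp_rot: [179.9, -0.6, 178.5]
wrist_force: [-0.4, 1.2, -4.2]
opening: 0.0077
grasp_force: 118.2
time: 26.23
ee_pos: [0.477, -0.1275, 0.1509]
tcp_rot: [-180.0, 0.2, 178.5]
wrist_force: [0.1, 0.1, -1.8]
opening: 0.0076
grasp_force: 118.3
TCP [ 0.4772 -0.1276  0.1508] F [ 0.4 -0.6 -1.5] M [ 0.03 -0.06  0.  ] t 26.28
rim row 218.14 profile [125, 125, 123, 122, 128, 143, 156, 158, 169, 202, 221, 202, 164, 145, 139, 130, 120, 110, 92, 73, 65, 64, 62]
245 213.5 (210, 230); 249 212.3 (208, 229); 253 211.2 (207, 228); 257 210.1 (206, 218); 261 208.9 (205, 220); 265 207.8 (205, 222);
```

```bash
python3 -m handwheel '{"gripper":[-1,-1,-1,-1,-1,-1],"slide":[[0,1,-12],[0,0,0],[0,0,33],[0,0,-12],[0,0,0],[0,0,0]],"yaw":[0,0,0,0,0,0]}'
python3 st.py
```

```text
time: 26.78
ee_pos: [0.4774, -0.1266, 0.1419]
tcp_rot: [-180.0, 0.2, 178.5]
wrist_force: [-0.0, 0.3, -1.2]
opening: 0.0077
grasp_force: 148.2
TCP [ 0.4775 -0.1266  0.1418] F [ 0.9 -1.1 -1. ] M [ 0.07 -0.    0.04] t 26.83
rim row 206.3 profile [130, 138, 145, 159, 163, 142, 100, 65, 56, 70, 121, 188, 226, 232, 227, 206, 172, 141, 122, 111, 93, 74, 65]
245 216.3 (218, 233); 249 215.2 (216, 232); 253 214.0 (214, 231); 257 212.9 (213, 229); 261 211.7 (211, 219); 265 210.6 (209, 222);
```

```bash
python3 -m handwheel '{"gripper":[-1,-1,-1],"slide":[[0,0,-12],[0,0,0],[0,0,34]],"yaw":[0,0,0]}'
python3 st.py
python3 -m handwheel '{"gripper":[-1],"slide":[[0,0,0]],"yaw":[0]}'
```

```text
time: 27.08
ee_pos: [0.4803, -0.1273, 0.1247]
tcp_rot: [-179.8, 0.7, 178.5]
wrist_force: [1.4, 0.4, 15.5]
opening: 0.0077
grasp_force: 152.4
TCP [ 0.4764 -0.1264  0.1143] F [  0.   -0.9 -10.2] M [-0.09 -0.29  0.04] t 27.13
rim row 207.57 profile [33, 33, 32, 46, 77, 112, 124, 106, 78, 74, 122, 187, 224, 228, 214, 184, 154, 133, 121, 110, 93, 74, 65]
245 225.5 (223, 239); 249 224.3 (223, 241); 253 223.1 (221, 239); 257 221.9 (215, 236); 261 220.7 (215, 233); 265 219.5 (216, 222); 
time: 27.22
ee_pos: [0.4753, -0.126, 0.116]
tcp_rot: [180.0, -0.2, 178.5]
wrist_force: [-0.2, -0.0, -2.0]
opening: 0.0077
grasp_force: 148.6
```

```bash
python3 -m handwheel '{"gripper":[-1,-1,-1,-1],"slide":[[0,0,-15],[0,0,-20],[0,0,-10],[0,0,0]],"yaw":[0,0,0,0]}'
python3 st.py
python3 - <<'E'
from h import *
from workcell import camera
w=camera("wrist");np.savez("pics/w12.npz",**w)
for n in ("w11","w12"):
    h=cv2.cvtColor(np.load(f"pics/{n}.npz")["img"],cv2.COLOR_RGB2HSV);print(n,h[290:400:3,278,2].tolist())
    m=(h[...,1]<75)&(h[...,2]>150)
    for r in (5,60,120,180):
        k=np.where(m[r,235:325])[0];print(r,(235+k.min(),235+k.max(),len(k)) if len(k) else None,end=" ")
    print()
a=np.load("pics/side4.npz");b=np.load("pics/side_st.npz")
ga,gb=[cv2.cvtColor(x["img"],cv2.COLOR_RGB2GRAY).astype(np.float32) for x in (a,b)]
# foot shadow/arm vertical motion by subpixel phase correlation on the foot
u=ga[226:246,306:328];best=[]
for dy in np.arange(0,8,.25):
    M=np.float32([[1,0,0],[0,1,-dy]]);sh=cv2.warpAffine(gb,M,gb.shape[::-1])[226:246,306:328];best.append((np.abs(sh-u)[:14,4:18].mean(),dy))
print(sorted(best)[:3])
E
```

```text
time: 27.55
ee_pos: [0.4777, -0.1267, 0.1659]
tcp_rot: [-179.9, 0.3, 178.5]
wrist_force: [0.2, 0.2, -1.2]
opening: 0.0075
grasp_force: 148.6
TCP [ 0.4773 -0.1265  0.1641] F [ 0.3  0.2 -2.2] M [-0.02 -0.02 -0.03] t 27.6
rim row 206.28 profile [142, 145, 152, 162, 165, 142, 101, 61, 53, 70, 123, 191, 227, 236, 237, 234, 220, 181, 138, 113, 94, 75, 66]
245 208.6 (223, 224); 249 207.5 []; 253 206.4 []; 257 205.3 (214, 218); 261 204.1 (211, 221); 265 203.0 (217, 220); 
w11 [163, 168, 165, 168, 176, 172, 173, 174, 238, 251, 251, 250, 198, 178, 174, 126, 109, 112, 112, 112, 112, 87, 89, 132, 153, 163, 165, 184, 28, 26, 22, 17, 31, 26, 31, 30, 35]
5 (np.int64(257), np.int64(304), 48) 60 (np.int64(261), np.int64(301), 41) 120 (np.int64(264), np.int64(295), 32) 180 (np.int64(265), np.int64(302), 38) 
w12 [172, 182, 179, 178, 172, 173, 168, 169, 168, 164, 168, 168, 172, 177, 179, 173, 181, 182, 183, 176, 178, 179, 183, 181, 183, 185, 184, 171, 29, 35, 22, 27, 34, 31, 27, 22, 33]
5 None 60 (np.int64(268), np.int64(288), 21) 120 (np.int64(265), np.int64(292), 28) 180 (np.int64(267), np.int64(318), 51) 
[(np.float32(29.821428), np.float64(5.0)), (np.float32(29.866072), np.float64(5.25)), (np.float32(30.0625), np.float64(4.75))]
```

```bash
python3 -m handwheel '{"gripper":[-1,-1,-1,-1,-1,-1,-1,-1],"slide":[[0,0,-30],[30,0,-20],[40,0,0],[0,36,0],[0,40,0],[0,40,0],[0,40,0],[0,40,0]],"yaw":[-0.05,0,0,0,0,0,0,0]}'
python3 -m handwheel '{"gripper":[-1,-1,-1,-1,-1,-1,-1,-1],"slide":[[0,40,0],[0,40,0],[0,40,0],[-20,32,0],[-36,8,0],[-40,0,0],[-20,0,0],[0,0,0]],"yaw":[0,0,0,0,0,0,0,0]}'
python3 - <<'E'
from h import *
from workcell import camera,sensors
need([.535,.2313,.15],181.5)
s=camera("side");np.savez("pics/side13.npz",**s)
tcp=sensors.get_obs()["ee_pos"]
h=cv2.cvtColor(s["img"],cv2.COLOR_RGB2HSV);m=((h[...,1]<70)&(h[...,2]>170)).astype(np.uint8)
L,lab,st,ce=cv2.connectedComponentsWithStats(m)
print([(st[i].tolist(),np.round(ce[i]).tolist()) for i in range(1,L) if st[i,4]>40 and 180<ce[i][0]<280 and ce[i][1]>90])
g=tcp+[0,0,.019]
for th in (0,15,30,45,60): print(th,np.round(proj(s,[g-[d*np.cos(np.radians(th)),.026*d,d*np.sin(np.radians(th))] for d in (.05,.1,.165)])).tolist())
E
```

```text
time: 28.32
ee_pos: [0.401, 0.0695, 0.2115]
tcp_rot: [-180.0, -0.0, -178.7]
wrist_force: [1.5, -1.0, -0.6]
opening: 0.0074
grasp_force: 148.6
time: 28.98
ee_pos: [0.5167, 0.2308, 0.2092]
tcp_rot: [-179.9, -0.1, -178.7]
wrist_force: [0.2, -0.1, -2.2]
opening: 0.0076
grasp_force: 148.6
shift(after turn) [-18.3  -0.   59.2] turn rad -0.004 t 28.98 tcp [0.5167 0.2308 0.2092] rot [-1.799e+02 -1.000e-01 -1.787e+02] F [ 0.2 -0.1 -2.2] q [24.  7. 10. 93. -0. 23.] open 0.0076 gf 148.6
[([210, 85, 26, 19, 230], [224.0, 93.0]), ([252, 99, 45, 38, 817], [272.0, 120.0]), ([190, 134, 52, 36, 361], [213.0, 155.0]), ([169, 137, 35, 33, 193], [183.0, 154.0]), ([255, 181, 12, 7, 62], [260.0, 184.0]), ([174, 187, 24, 8, 110], [185.0, 191.0]), ([183, 198, 14, 7, 50], [190.0, 201.0]), ([203, 207, 18, 16, 114], [212.0, 215.0]), ([243, 257, 9, 11, 66], [246.0, 262.0]), ([269, 303, 17, 14, 185], [277.0, 309.0])]
0 [[230.0, 133.0], [216.0, 136.0], [196.0, 140.0]]
15 [[231.0, 136.0], [217.0, 143.0], [199.0, 153.0]]
30 [[233.0, 140.0], [221.0, 150.0], [205.0, 163.0]]
45 [[235.0, 142.0], [226.0, 155.0], [214.0, 171.0]]
60 [[238.0, 144.0], [232.0, 158.0], [225.0, 176.0]]
```

```bash
python3 -m handwheel '{"gripper":[-1,-1,-1,-1,-1,-1,-1,-1],"slide":[[-18,0,20],[0,0,30],[0,0,25],[0,0,10],[0,0,8],[0,0,8],[0,0,8],[0,0,8]],"yaw":[0,0,0,0,0,0,0,0]}'
python3 -m handwheel '{"gripper":[-1,-1,-1,-1,-1,-1,-1],"slide":[[0,0,8],[0,0,8],[0,0,8],[0,0,8],[0,0,8],[0,0,6],[0,0,5]],"yaw":[0,0,0,0,0,0,0]}'
python3 -c "
from h import *
need([.535,.2313,.0237],181.5)"
```

```text
time: 29.7
ee_pos: [0.5338, 0.2316, 0.0974]
tcp_rot: [179.9, 0.3, -178.7]
wrist_force: [10.0, 0.4, 16.4]
opening: 0.0077
grasp_force: 148.8
time: 30.28
ee_pos: [0.5336, 0.2318, 0.0463]
tcp_rot: [179.9, 0.2, -178.7]
wrist_force: [3.6, -0.1, 9.1]
opening: 0.0077
grasp_force: 140.4
shift(after turn) [-1.3 -0.5 22.6] turn rad -0.003 t 30.28 tcp [0.5336 0.2318 0.0463] rot [ 179.9    0.2 -178.7] F [ 3.6 -0.1  9.1] q [23.  9. -5. 75.  0. 22.] open 0.0077 gf 140.4
```

```bash
python3 -m handwheel '{"gripper":[-1,-1,-1,-1],"slide":[[0,0,5],[0,0,5],[0,0,4],[0,0,0]],"yaw":[0,0,0,0]}'
python3 -m handwheel '{"gripper":[-1,-1,-1],"slide":[[0,0,3],[0,0,2],[0,0,0]],"yaw":[0,0,0]}'
```

```text
time: 30.62
ee_pos: [0.5338, 0.2317, 0.032]
tcp_rot: [179.9, 0.2, -178.7]
wrist_force: [3.7, 0.4, 6.8]
opening: 0.0075
grasp_force: 138.9
time: 30.87
ee_pos: [0.5342, 0.2319, 0.0276]
tcp_rot: [179.9, 0.3, -178.7]
wrist_force: [4.2, 0.3, 8.1]
opening: 0.0079
grasp_force: 138.7
```

Force is still low, so the handle is levelling in the notch. I'll lower 3 mm more, release, back off and measure.

```bash
python3 -m handwheel '{"gripper":[-1,-1,-1],"slide":[[0,0,2],[0,0,1.5],[0,0,0]],"yaw":[0,0,0]}'
python3 -m handwheel '{"gripper":[-0.7,-0.7,-0.5,0,0,0,0,0],"slide":[[0,0,0],[0,0,0],[0,0,0],[0,0,0],[0,0,-35],[0,0,-40],[41,0,-40],[41,0,0]],"yaw":[0,0,0,0,0,0,0,0]}'
python3 -m handwheel '{"gripper":[0,0,0,0],"slide":[[41,0,0],[41,0,0],[20,0,0],[0,0,0]],"yaw":[0,0,0,0]}'
cat > hm.py <<'E'
from h import *
from workcell import camera
c=camera("top");s=camera("side");np.savez("pics/toph.npz",**c);np.savez("pics/sideh.npz",**s)
def blob(x,c0,c1,r0,r1,thr):
    h=cv2.cvtColor(x["img"],cv2.COLOR_RGB2HSV);m=((h[...,1]<60)&(h[...,2]>thr)).astype(np.uint8)
    m[:r0]=0;m[r1:]=0;m[:,:c0]=0;m[:,c1:]=0
    L,lab,st,ce=cv2.connectedComponentsWithStats(m);return [(st[i].tolist(),np.round(ce[i],1).tolist()) for i in range(1,L) if st[i,4]>5]
print("top",blob(c,205,232,178,206,215));print("side",blob(s,248,275,155,176,165))
print("ref head: top (215,198.5), side (259.5,170.3)")
h=cv2.cvtColor(c["img"],cv2.COLOR_RGB2HSV);m=(h[...,1]<60)&(h[...,2]>200);p=[]
for r in range(208,246,2):
    k=np.where(m[r,205:235])[0]
    if len(k) and len(k)<8: p.append((205+k.mean(),r))
P=ray(c,p,.042);a,b=np.polyfit(P[:,0],P[:,1],1);print("handle slope deg",np.degrees(np.arctan(a)),"y at .521",a*.521+b)
hs=cv2.cvtColor(s["img"],cv2.COLOR_RGB2HSV)
print("side handle rows (ref 190,188.5,185.5,185.5,183.5,181.5,180)",[round(np.mean(k),1) if (k:=[r for r in range(170,200) if hs[r,q,1]<100 and hs[r,q,2]>150]) else None for q in range(212,250,6)])
E
python3 hm.py
```

```text
time: 31.12
ee_pos: [0.5345, 0.2321, 0.0262]
tcp_rot: [179.8, 0.4, -178.7]
wrist_force: [0.9, -2.1, 20.0]
opening: 0.0075
grasp_force: 140.3
time: 31.78
ee_pos: [0.4642, 0.2305, 0.1314]
tcp_rot: [179.8, 0.4, -178.8]
wrist_force: [-0.1, 2.0, 1.8]
opening: 0.0428
grasp_force: 0.0
time: 32.12
ee_pos: [0.3561, 0.2269, 0.1262]
tcp_rot: [180.0, -0.0, -178.6]
wrist_force: [0.1, -0.1, 0.6]
opening: 0.0425
grasp_force: 0.0
top [([215, 191, 5, 6, 23], [217.1, 193.2]), ([218, 199, 2, 7, 13], [218.5, 202.2])]
side [([271, 155, 3, 4, 9], [272.1, 156.7]), ([262, 169, 5, 4, 16], [263.8, 170.4])]
ref head: top (215,198.5), side (259.5,170.3)
handle slope deg -2.0481628742653 y at .521 0.22674458368367573
side handle rows (ref 190,188.5,185.5,185.5,183.5,181.5,180) [None, np.float64(188.0), np.float64(185.5), np.float64(185.5), np.float64(184.0), np.float64(182.5), np.float64(181.0)]
```

Run:
```python
from h import *
c=np.load("pics/toph.npz");s=np.load("pics/sideh.npz")
print(ray(c,[(217.1,193.2)],.071),tri(c,[(217.1,193.2)],s,[(263.8,170.4)]),ray(c,[(195,128)],0))
need([.5745,.2265,.09],178.2)
```

```text
[[0.5755396  0.22599713 0.071     ]] [[0.57641348 0.22636291 0.06787444]] [[0.76738719 0.2979356  0.        ]]
shift(after turn) [-215.2    5.9   36.1] turn rad 0.056 t 32.22 tcp [0.3592 0.2274 0.1261] rot [ 1.800e+02  1.000e-01 -1.786e+02] F [-0.1  0.3 -0.1] q [ 32. -13. -19.  84.  -0.  31.] open 0.0427 gf 0.0
```

```bash
python3 -m handwheel '{"gripper":[0,0,0,0,0,0,0,0],"slide":[[-36,1,0],[-38,1,0],[-38,1,0],[-38,1,0],[-38,1,0],[-28,0.5,0],[0,0,20],[0,0,0]],"yaw":[0.056,0,0,0,0,0,0,0]}' 120
python3 -m handwheel '{"gripper":[0,0,0,0],"slide":[[0,0,0],[0,0,0],[0,0,0],[0,0,0]],"yaw":[0,0,0,0]}'
python3 -c "
from h import *
need([.5752,.2263,.033],178.2)"
```

```text
time: 32.88
ee_pos: [0.5764, 0.2263, 0.1008]
tcp_rot: [-179.9, -0.3, 178.0]
wrist_force: [-1.8, 0.4, -1.3]
opening: 0.0428
grasp_force: 0.0
time: 33.22
ee_pos: [0.5753, 0.2278, 0.1071]
tcp_rot: [180.0, 0.1, 178.1]
wrist_force: [-1.6, 0.2, -0.2]
opening: 0.0424
grasp_force: 0.0
shift(after turn) [ 0.  -1.5 74.1] turn rad -0.001 t 33.22 tcp [0.5753 0.2278 0.1071] rot [1.800e+02 1.000e-01 1.781e+02] F [-1.6  0.2 -0.2] q [22. 14.  6. 82. -0. 23.] open 0.0424 gf 0.0
```

```bash
python3 -m handwheel '{"gripper":[0,0,0,0,0,0],"slide":[[0,-1.5,25],[0,0,25],[0,0,16],[0,0,8],[0,0,0],[0,0,0]],"yaw":[0,0,0,0,0,0]}'
python3 -m handwheel '{"gripper":[-0.4,-1,-1,-1,-1,-1],"slide":[[0,0,0],[0,0,0],[0,0,0],[0,0,0],[0,0,0],[0,0,0]],"yaw":[0,0,0,0,0,0]}' 120
```

```text
time: 33.72
ee_pos: [0.5754, 0.2262, 0.0328]
tcp_rot: [180.0, 0.0, 178.1]
wrist_force: [0.1, 0.1, 1.0]
opening: 0.0427
grasp_force: 0.0
time: 34.22
ee_pos: [0.5762, 0.2265, 0.0339]
tcp_rot: [179.9, 0.2, 178.1]
wrist_force: [-1.9, -0.3, 7.2]
opening: 0.0189
grasp_force: 117.4
```

```bash
python3 -m handwheel '{"gripper":[-1,-1,-1,-1,-1,-1,-1,-1],"slide":[[0,0,-12],[0,0,-25],[0,0,-38],[0,0,-38],[20,0,-30],[40,0,0],[40,0,0],[40,0,0]],"yaw":[0,0,0,0,0,0,0,0]}'
python3 -m handwheel '{"gripper":[-1,-1,-1,-1,-1,-1,-1,-1],"slide":[[35,-10,0],[0,-36,0],[0,-40,0],[0,-40,0],[0,-40,0],[0,-40,0],[0,-40,0],[0,-40,0]],"yaw":[0,0,0,0,0,0,0,0]}'
python3 -m handwheel '{"gripper":[-1,-1,-1,-1,-1],"slide":[[0,-38,0],[0,-25,0],[-20,-9,0],[-20,0,0],[0,0,0]],"yaw":[0,0,0,0,0]}'
python3 -c "
from h import *
need([.503,-.130,.18],178.1)"
```

```text
time: 34.88
ee_pos: [0.4342, 0.2305, 0.1761]
tcp_rot: [180.0, 0.1, 178.1]
wrist_force: [-0.6, 1.0, -0.3]
opening: 0.0193
grasp_force: 117.6
time: 35.55
ee_pos: [0.3905, -0.0559, 0.1762]
tcp_rot: [-180.0, 0.1, 178.1]
wrist_force: [1.9, -0.1, -0.9]
opening: 0.0191
grasp_force: 117.7
time: 35.97
ee_pos: [0.4307, -0.1285, 0.1754]
tcp_rot: [-180.0, 0.1, 178.0]
wrist_force: [-0.6, 0.2, -2.0]
opening: 0.0189
grasp_force: 117.8
shift(after turn) [-72.3   0.9  -4.6] turn rad -0.002 t 35.97 tcp [ 0.4307 -0.1285  0.1754] rot [-1.80e+02  1.00e-01  1.78e+02] F [-0.6  0.2 -2. ] q [-17. -10. -10.  89.   0. -15.] open 0.0189 gf 117.8
```

```bash
python3 -m handwheel '{"gripper":[-1,-1,-1,-1,-1,-1],"slide":[[-30,0,0],[-25,1,0],[-17,0,0],[0,0,0],[0,0,15],[0,0,0]],"yaw":[0,0,0,0,0,0]}'
python3 st.py
python3 -c "
from h import *
need([.503,-.130,.1385],178.1)"
```

```text
time: 36.47
ee_pos: [0.4995, -0.1283, 0.1584]
tcp_rot: [180.0, -0.2, 178.2]
wrist_force: [-1.1, 0.1, -2.5]
opening: 0.0192
grasp_force: 117.8
TCP [ 0.4994 -0.1283  0.1594] F [-0.4 -0.6 -0.9] M [-0.03 -0.08 -0.02] t 36.52
rim row 220.24 profile [51, 53, 53, 65, 86, 103, 125, 148, 161, 159, 166, 202, 228, 231, 218, 189, 162, 140, 122, 110, 94, 75, 66]
245 210.2 (211, 224); 249 209.2 (210, 226); 253 208.1 (209, 215); 257 207.0 (208, 218); 261 205.9 (207, 220); 265 204.8 (206, 221); 
shift(after turn) [-3.6 -1.5 20.9] turn rad 0.001 t 36.52 tcp [ 0.4994 -0.1283  0.1594] rot [ 1.800e+02 -1.000e-01  1.781e+02] F [-0.4 -0.6 -0.9] q [-14.  -0.  -4.  87.  -0. -13.] open 0.019 gf 117.8
```

```bash
python3 -m handwheel '{"gripper":[-1,-1,-1,-1],"slide":[[-3.5,0,9],[0,0,7],[0,0,0],[0,0,0]],"yaw":[0,0,0,0]}'
python3 -m handwheel '{"gripper":[-1,-1],"slide":[[0,0,2],[0,0,0]],"yaw":[0,0]}'
python3 -m handwheel '{"gripper":[-1,-1],"slide":[[0,0,1],[0,0,0]],"yaw":[0,0]}'
python3 -m handwheel '{"gripper":[-1,-1],"slide":[[0,0,1],[0,0,0]],"yaw":[0,0]}'
```

```text
time: 36.85
ee_pos: [0.5037, -0.1287, 0.1435]
tcp_rot: [180.0, -0.0, 178.1]
wrist_force: [0.0, -0.0, -1.9]
opening: 0.0189
grasp_force: 117.8
time: 37.02
ee_pos: [0.5041, -0.1288, 0.1418]
tcp_rot: [-180.0, 0.0, 178.1]
wrist_force: [-0.4, -0.9, -0.2]
opening: 0.019
grasp_force: 117.8
time: 37.18
ee_pos: [0.5041, -0.1288, 0.1408]
tcp_rot: [-180.0, 0.0, 178.1]
wrist_force: [-0.2, 0.5, -1.9]
opening: 0.0191
grasp_force: 117.8
time: 37.35
ee_pos: [0.5041, -0.1289, 0.1397]
tcp_rot: [-180.0, -0.0, 178.1]
wrist_force: [0.9, 1.0, -1.3]
opening: 0.0188
grasp_force: 117.8
```

```bash
for i in 1; do python3 -m handwheel '{"gripper":[-1,-1],"slide":[[0,0,1],[0,0,0]],"yaw":[0,0]}'; done
python3 -m handwheel '{"gripper":[-1,-1],"slide":[[0,0,1],[0,0,0]],"yaw":[0,0]}'
python3 -m handwheel '{"gripper":[-1,-1],"slide":[[0,0,1],[0,0,0]],"yaw":[0,0]}'
```

```text
time: 37.52
ee_pos: [0.5042, -0.1288, 0.139]
tcp_rot: [-180.0, 0.0, 178.1]
wrist_force: [0.3, 0.8, -0.9]
opening: 0.0189
grasp_force: 118.0
time: 37.68
ee_pos: [0.5043, -0.1289, 0.1389]
tcp_rot: [-180.0, 0.1, 178.1]
wrist_force: [-2.3, -0.1, 6.2]
opening: 0.019
grasp_force: 118.9
time: 37.85
ee_pos: [0.5043, -0.1289, 0.1388]
tcp_rot: [-180.0, 0.1, 178.1]
wrist_force: [-5.5, 0.9, 12.1]
opening: 0.0188
grasp_force: 119.8
```

```bash
python3 -m handwheel '{"gripper":[-1,-1,-1],"slide":[[0,0,1],[0,0,0.5],[0,0,0]],"yaw":[0,0,0]}'
python3 -m handwheel '{"gripper":[-1,-1,-1,-1,-1],"slide":[[0,0,-14],[0,0,0],[0,0,13],[0,0,-14],[0,0,0]],"yaw":[0,0,0,0,0]}'
python3 st.py
```

```text
time: 38.1
ee_pos: [0.5044, -0.1289, 0.1387]
tcp_rot: [-180.0, 0.2, 178.1]
wrist_force: [-8.9, 2.7, 22.9]
opening: 0.0189
grasp_force: 121.1
time: 38.52
ee_pos: [0.5045, -0.129, 0.1513]
tcp_rot: [-180.0, 0.1, 178.1]
wrist_force: [0.2, -0.6, -1.1]
opening: 0.0184
grasp_force: 123.5
TCP [ 0.5045 -0.1289  0.1506] F [-0.1  0.7 -2.4] M [-0.   -0.09  0.01] t 38.57
rim row 220.2 profile [87, 88, 87, 88, 89, 93, 105, 120, 138, 153, 159, 159, 163, 161, 152, 144, 140, 132, 121, 111, 93, 75, 65]
245 212.7 (215, 229); 249 212.3 (213, 229); 253 211.2 (212, 228); 257 210.1 (211, 218); 261 209.0 (210, 220); 265 207.9 (208, 222);
```

```bash
python3 -m handwheel '{"gripper":[-1,-1,-1,-1,-1,-1,-1,-1],"slide":[[0,0,-25],[30,0,-15],[40,0,0],[40,4,0],[3,36,0],[0,40,0],[0,40,0],[0,40,0]],"yaw":[0,0,0,-0.042,0,0,0,0]}'
python3 -m handwheel '{"gripper":[-1,-1,-1,-1,-1,-1,-1,-1],"slide":[[0,40,0],[0,40,0],[0,40,0],[0,40,0],[0,30,0],[0,10,0],[-30,0,0],[-40,0,0]],"yaw":[0,0,0,0,0,0,0,0]}'
python3 -m handwheel '{"gripper":[-1,-1,-1,-1,-1],"slide":[[-40,0,0],[-35,0,0],[-20,0,0],[0,0,0],[0,0,0]],"yaw":[0,0,0,0,0]}'
python3 -c "
from h import *
need([.565,.230,.0345],180.5)"
```

```text
time: 39.23
ee_pos: [0.3893, 0.036, 0.1898]
tcp_rot: [180.0, 0.0, -179.6]
wrist_force: [1.7, 0.1, -1.7]
opening: 0.0191
grasp_force: 123.6
time: 39.9
ee_pos: [0.4573, 0.2365, 0.1903]
tcp_rot: [180.0, 0.0, -179.2]
wrist_force: [-0.1, 1.0, -1.1]
opening: 0.0191
grasp_force: 123.6
time: 40.32
ee_pos: [0.5534, 0.2356, 0.1885]
tcp_rot: [-179.9, -0.1, -179.5]
wrist_force: [-0.8, -0.6, -2.2]
opening: 0.0188
grasp_force: 123.6
shift(after turn) [-11.5  -5.7 154. ] turn rad -0.001 t 40.32 tcp [0.5534 0.2356 0.1885] rot [-1.799e+02 -1.000e-01 -1.795e+02] F [-0.8 -0.6 -2.2] q [23. 12. 13. 91. -0. 23.] open 0.0188 gf 123.6
```

```bash
python3 -m handwheel '{"gripper":[-1,-1,-1,-1,-1,-1,-1],"slide":[[-11.5,-5.7,0],[0,0,36],[0,0,38],[0,0,35],[0,0,20],[0,0,10],[0,0,0]],"yaw":[0,0,0,0,0,0,0]}'
python3 -m handwheel '{"gripper":[-1,-1,-1],"slide":[[0,0,0],[0,0,0],[0,0,0]],"yaw":[0,0,0]}'
python3 -c "
from h import *
need([.565,.230,.034],180.5)"
```

```text
time: 40.9
ee_pos: [0.5631, 0.23, 0.0493]
tcp_rot: [-179.9, -0.2, -179.5]
wrist_force: [-0.4, -1.0, -1.3]
opening: 0.0187
grasp_force: 123.6
time: 41.15
ee_pos: [0.5656, 0.2311, 0.0536]
tcp_rot: [179.9, 0.2, -179.5]
wrist_force: [0.2, 0.2, -1.5]
opening: 0.0188
grasp_force: 123.6
shift(after turn) [ 0.6 -1.1 19.6] turn rad 0.001 t 41.15 tcp [0.5656 0.2311 0.0536] rot [ 179.9    0.2 -179.5] F [ 0.2  0.2 -1.5] q [22. 13. -0. 76. -0. 22.] open 0.0188 gf 123.6
```

```bash
python3 -m handwheel '{"gripper":[-1,-1,-1,-1,-1],"slide":[[0,-0.5,6],[0,0,6],[0,0,4],[0,0,2],[0,0,0]],"yaw":[0,0,0,0,0]}'
python3 -m handwheel '{"gripper":[-1,-1],"slide":[[0,0,1],[0,0,0]],"yaw":[0,0]}'
python3 -m handwheel '{"gripper":[-1,-1],"slide":[[0,0,1],[0,0,0]],"yaw":[0,0]}'
```

```text
time: 41.57
ee_pos: [0.5644, 0.2301, 0.033]
tcp_rot: [-180.0, -0.0, -179.5]
wrist_force: [-0.9, -0.5, 2.3]
opening: 0.019
grasp_force: 124.1
time: 41.73
ee_pos: [0.5645, 0.2301, 0.0327]
tcp_rot: [180.0, -0.0, -179.5]
wrist_force: [-1.3, 0.1, 3.1]
opening: 0.0191
grasp_force: 124.7
time: 41.9
ee_pos: [0.5646, 0.2302, 0.0326]
tcp_rot: [180.0, 0.0, -179.5]
wrist_force: [-3.0, -1.5, 10.1]
opening: 0.0188
grasp_force: 125.5
```

The face is on the pad. I'll release, withdraw straight up and clear towards the robot, then check.

```bash
python3 -m handwheel '{"gripper":[-0.5,-0.4,-0.2,0,0,0,0,0],"slide":[[0,0,-1.5],[0,0,0],[0,0,0],[0,0,0],[0,0,-30],[0,0,-40],[0,0,-40],[41,0,-20]],"yaw":[0,0,0,0,0,0,0,0]}'
python3 -m handwheel '{"gripper":[0,0,0,0,0,0,0],"slide":[[41,0,0],[41,0,0],[41,0,0],[30,0,0],[0,0,0],[0,0,0],[0,0,0]],"yaw":[0,0,0,0,0,0,0]}'
python3 hm.py
python3 - <<'E'
from h import *
c=np.load("pics/toph.npz")
# card holder & bystanders: difference against first / corner pictures
for n,(r0,r1,q0,q1) in {"flat_case":(203,243,272,318),"pliers":(268,300,283,400),"tape":(165,208,115,162)}.items():
    a=np.load("pics/top0.npz")["img"][r0:r1,q0:q1];b=c["img"][r0-6:r1+6,q0-6:q1+6];m=cv2.minMaxLoc(cv2.matchTemplate(b,a,cv2.TM_CCOEFF_NORMED));print(n,round(m[1],3),np.array(m[3])-6)
a=np.load("pics/top4.npz")["img"][198:222,392:432];b=c["img"][192:228,386:438];m=cv2.minMaxLoc(cv2.matchTemplate(b,a,cv2.TM_CCOEFF_NORMED));print("card",round(m[1],3),np.array(m[3])-6)
s=np.load("pics/sideh.npz");g=cv2.cvtColor(s["img"],cv2.COLOR_RGB2GRAY);print("peg",g[212:224,300:303].mean(1).astype(int).tolist())
need([.4,.2,.2])
E
```

```text
time: 42.57
ee_pos: [0.5323, 0.2306, 0.165]
tcp_rot: [179.9, 0.4, -179.6]
wrist_force: [-0.2, 0.1, 1.0]
opening: 0.0427
grasp_force: 0.0
time: 43.15
ee_pos: [0.3746, 0.2286, 0.1613]
tcp_rot: [180.0, 0.1, -179.5]
wrist_force: [0.3, -0.3, -0.3]
opening: 0.0428
grasp_force: 0.0
top [([213, 195, 5, 6, 24], [215.1, 197.7])]
side [([271, 155, 3, 4, 9], [272.1, 156.7]), ([258, 169, 5, 4, 15], [260.3, 170.7])]
ref head: top (215,198.5), side (259.5,170.3)
handle slope deg 1.876060946694322 y at .521 0.22932952896686798
side handle rows (ref 190,188.5,185.5,185.5,183.5,181.5,180) [np.float64(190.0), np.float64(188.5), np.float64(186.5), np.float64(185.5), np.float64(184.0), np.float64(182.5), np.float64(181.0)]
flat_case 0.999 [0 0]
pliers 0.95 [0 0]
tape 0.999 [0 0]
card 0.962 [0 0]
peg [230, 239, 240, 237, 223, 185, 141, 117, 97, 76, 68, 66]
shift(after turn) [-24.9 -28.7 -39.1] turn rad -0.0 t 43.25 tcp [0.3749 0.2284 0.1609] rot [-180.    -0.  -179.5] F [-0.1  0.5  0.1] q [ 31. -11. -13.  88.  -0.  31.] open 0.0424 gf 0.0
```

```bash
python3 -c "
from workcell import ticket
print(ticket.job_done())"
```

```text
the job is handed in; nothing more can be done
None
```

I handed the job in at 43 s: the card holder is clamped in the corner, the hammer is back on its rest, and the flat case, tape roll and pliers have not moved; clamping was judged from the hammer meeting firm resistance (about 23 N), because I could not measure the foot's pressure on the wood.

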